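# Make up the kit tray for a drain branch

### The job

Make up the blue kit tray with the four fittings for one drain branch: the weld-neck flange, neck up, in the big square bay; the 90-degree elbow, lying flat, in the bay beside it in the same row; the tee, lying flat, in the long bay; and the concentric reducer, standing on its wide end, in the smallest bay. Leave the four fittings that only look like them (the low-hub slip-on flange, the 180-degree return bend, the four-way cross and the eccentric reducer) where they lie on the bench.

Things in the scene. Friction and masses are not known exactly. Their poses are not given: they have to be found in the camera images.
- tray: Blue steel kit tray, fixed, any yaw, 232 (x) by 222 (y) mm; walls 28 mm high, dividers 24, floor and walls 4 thick. Origin: centre of underside. Clear bays (x by y; centre in tray x, y): big square 125 x 125 at (-49.5, 44.5), flange; beside it in the same row 95 x 125 at (64.5, 44.5), elbow; long 140 x 85 at (-42, -64.5), tee; smallest 80 x 85 at (72, -64.5), reducer.
- neck_flange: Wanted. Weld-neck flange, dark steel, lying neck up: disc 98 mm across, 12.7 thick, four bolt holes; hub tapering from 38 mm across at the disc to a straight round neck 26.7 mm across, from 36 mm up to the top at 52 mm; 0.7 kg. Grip the neck. Origin: centre of its underside, z up.
- reducer: Wanted. Concentric reducer, dark steel, standing on its wide end: foot 60.3 mm across, narrowing to a straight round top 26.7 mm across, from 38 mm up to the top at 58 mm, centred over the foot; 0.34 kg. Grip the straight top. Origin: centre of its underside, z up.
- elbow: Wanted. 90-degree elbow, dark steel, lying flat: tube 26.7 mm across, centre-line radius 38 mm; 0.12 kg. Origin: on the underside, below the tube's axis at mid-bend (axis 13.35 mm up); x to the outside of the bend, y along the tube there; tube ends at x -11, y +27 and -27 mm. Reaches 13 mm to +x, 21 to -x, 36 to either y. Grip mid-bend across x (27 mm).
- tee: Wanted. Equal pipe tee, dark steel, lying flat: run 58 mm long along x, branch along +y ending 29 mm from the run's axis, tubes 26.7 mm across; 0.16 kg. Origin: on the underside below the crossing of the axes (13.35 mm up). Grip the run's two square end faces, 58 mm apart at x = +29 and -29 mm.
- slip_flange: Look-alike, leave. Slip-on flange: the same 98 mm disc with four bolt holes but only a low hub, 38 mm across and 16 mm high in all, with a wide bore. Origin: centre of its underside.
- eccentric: Look-alike, leave. Eccentric reducer, 58 mm tall: the same foot and top as the reducer, but the top is set 16.8 mm off centre, towards its +x. Origin: centre of its foot.
- return_bend: Look-alike, leave. 180-degree return bend lying flat, U-shaped, same tube as the elbow, 103 mm wide and 51 mm deep, 27 mm high. Origin: on the underside near the middle of the U; x points to the outside of the bend.
- cross: Look-alike, leave. Equal four-way pipe cross lying flat, 58 by 58 mm, same tube as the tee. Origin: on the underside below the crossing of the axes.
There are look-alikes about, which are no part of the job. Leave any pink look-alike of the elbow alone.

How it is judged:
At the end, for the whole second after the job is handed in: Each fitting flat at rest on the floor of its bay, tilt under 0.12 rad: flange neck up (centre within 18 mm each way), reducer wide end down (13 by 16 mm), elbow (37 by 52 mm) and tee (60 by 32 mm) lying flat; no look-alike moved over 30 mm (x of neck_flange in the frame of tray between -0.0675 and -0.0315 m and y of neck_flange in the frame of tray between 0.0265 and 0.0625 m and z of each of neck_flange, reducer in the frame of tray below 0.01 m and angle between each of neck_flange, reducer's own z axis and vertical below 0.12 rad and linear speed of each of neck_flange, elbow, tee, reducer below 0.02 m/s and angular speed of each of neck_flange, elbow, tee, reducer below 0.3 rad/s and x of elbow in the frame of tray between 0.027 and 0.102 m and y of elbow in the frame of tray between -0.008 and 0.097 m and z of each of elbow, tee in the frame of tray below 0.036 m and (angle between elbow's own z axis and vertical below 0.12 rad or angle between elbow's own z axis and vertical above 3.02 rad) and x of tee in the frame of tray between -0.102 and 0.018 m and y of tee in the frame of tray between -0.097 and -0.032 m and (angle between tee's own z axis and vertical below 0.12 rad or angle between tee's own z axis and vertical above 3.02 rad) and x of reducer in the frame of tray between 0.0585 and 0.0855 m and y of reducer in the frame of tray between -0.0805 and -0.0485 m and distance of each of slip_flange, eccentric, return_bend, cross from where it was at the start of the episode below 0.03 m); the robot touches nothing.
It fails at once if a look-alike fitting is moved more than 30 mm from where it lay (distance of any of slip_flange, eccentric, return_bend, cross from where it was at the start of the episode above 0.03 m).
It also fails if it takes over 102 s, if anything falls off the work surface, if the arm or the gripper's body presses on something with over 40 N, if the wrist force passes 120 N, or if a joint passes its speed limit or range.

### The arm

A 7-joint arm with a two-finger parallel gripper is mounted at the origin on the work surface. World frame = base frame: x ahead of the robot, y to its left, z up, the work surface at z = 0. Lengths are in m, angles in rad, forces in N, time in s.
With the tool pointing down it reaches from about 0.35 to 0.9 m from the base axis. Payload 8.1 kg.
Tool frame: the origin (TCP) lies on the centre line of the jaws, within the pads' length; the fingertips stand 14 mm ahead of it and the grasp point (between the pads) lies 5 mm behind it (arm.tip_reach is the distance from the TCP to the fingertips, in m); z points along the fingers, y is the direction in which the jaws open and shut (so a half turn about z gives the same grasp; the last joint's range is limited). The gripper opens to 92 mm and grips with 3 to 60 N. Pads are 19 mm wide; open, the fingers measure 130 mm over their backs; the gripper's body (75 mm by 190 mm) begins 47 mm behind the grasp point.
Start: joints at [1.231, 0.434, 0.025, 1.573, -0.012, 1.134, -0.075], TCP at [0.147, -0.608, 0.241] pointing down, gripper open.
Joint ranges: [-2.62, 2.62], [-0.44, 2.09], [-1.27, 1.32], [0.08, 2.57], [-1.32, 4.46], [0.12, 2], [-2.74, 2.74]. Speed limits (rad/s): [2.22, 2.22, 3.01, 3.01, 3.14, 3.14, 3.14].

### API

Orientations are given as a rotation vector (axis times angle).
In Python, from cell import sensors, vision, arm, nets gives the robot as it stands.
- The arm moves only by the shell command python3 -m handwheel 'ROWS' [FORCE]. ROWS is JSON, a list of rows, each an object of numbers: "tx", "ty", "tz": the shift along the tool's x, y, z in cm; "wx", "wy", "wz": the turn, a rotation vector about the tool's x, y, z in degrees; "claw": the opening, from 0 (shut) to 1 (fully open). A call has 1 to 12 rows; each row is the pose to reach, as a shift and turn from the pose commanded when the call began, along the tool's axes at that moment; what a row does not reach only later rows make up. A row lasts 1/12 s, in which the tool goes at most 41.7 mm and 7.16 degrees, less where a joint would pass 70% of its speed; a pose out of reach is approached as far as the arm can. A call with a gripper value outside its range is refused whole. The fingers move at their own pace and stop on an object; FORCE is the grip in N (left out, the last holds). Time passes only in rows, so rows that repeat a pose let the fingers close. It gives the time, the measured TCP pose, the force and the opening at its end, in the units of the state.
- sensors.observe(): the state, without advancing time (a new reading comes with each control period).
- vision.get_image(name): name is "side" or "top"; returns (picture, depth): 400x640x3 uint8, blue, green, red; 400x640 float32, m along the optical axis (not along the pixel's ray), 0 where there is no reading.
- vision.camera_model(name): a dict with "K" (3x3 intrinsics, pixels), "xyz" and "attitude" of the camera in the world. Camera axes: x right, y down, z forward; pixel columns grow to the right and rows downward; lengths in m; the calibration is good to about 2 mm. A picture is of the moment at which its call begins. camera_model takes no time and is no camera call.
- arm.sign_off(): hands the job in, once; it reports no verdict.
Trained networks look in the newest picture that a camera, given by its name, has taken for a name from the list of things; names that differ only in an ending like _2 or _b are one class to them, and where a whole thing is asked for, a point or a joint stands for the part that bears it (a point fixed in the world has none). Each returns a list of dicts, best first, with "score" (0 to 1); they miss things now and then, are a little off and sometimes report something else, mostly with a low value. They report only what shows in the picture. A call takes as long as a camera call. They do not tell look-alikes from the thing itself.
- nets.cut_out(label, camera): "region" (400x640 bool, what is visible of it) and "uv" ([column, row] in pixels, amid what is visible of it).
The state is a dict: "clock": time; "joints": joint angles; "dq": joint speeds; "joint_efforts": joint torques, N m; "position": TCP position; "ee_rot": TCP orientation; "force": force on the tool from outside, world axes, zero at the start; "ft_torque": the same for the moment, N m; "width": opening from 0.0 (shut) to 1.0 (fully open).
Only numpy, scipy, OpenCV 4.12 (cv2) and the standard library are available. Lean on these libraries where they do the work, as an engineer would, in place of code of your own. Each camera call takes 0.05 s, during which the arm holds its last target.

## Working session

There is one attempt and no reset: what is moved stays moved. The work goes in short steps, Python scripts to look and compute and a shell command to move; the robot and the scene stay as the last step left them, time stands still between calls to the robot, and variables do not carry over. Pictures are saved under pics/ and viewed, and the job is handed in when it is done.

```bash
ls; mkdir -p pics; python3 - <<'E'
from cell import sensors, vision, arm, nets
import cv2,numpy as np
for n in ("top","side"):
    im,d=vision.get_image(n); cv2.imwrite(f"pics/{n}0.png",im); np.save(f"pics/{n}0d.npy",d); print(n,vision.camera_model(n))
print(sensors.observe(), arm.tip_reach)
E
```

```text
pics
top {'K': array([[374.76524717,   0.        , 320.98246104],
       [  0.        , 374.76524717, 200.56511863],
       [  0.        ,   0.        ,   1.        ]]), 'xyz': array([0.20868255, 0.07300501, 1.14832825]), 'attitude': array([-2.0347435 ,  2.19447901, -0.22094029])}
side {'K': array([[403.81819666,   0.        , 313.04722555],
       [  0.        , 403.81819666, 198.14246709],
       [  0.        ,   0.        ,   1.        ]]), 'xyz': array([0.26582388, 0.91249375, 1.08094316]), 'attitude': array([-0.25619134,  2.8799285 , -1.04075698])}
{'clock': 0.1, 'joints': array([ 1.23142606,  0.43513264,  0.02496657,  1.57399672, -0.01158384,
        1.13400689, -0.0750768 ]), 'dq': array([-7.33357659e-04,  3.05399518e-04, -4.71477087e-05, -1.30449125e-03,
       -8.30855458e-04,  1.66939394e-03, -1.27790464e-04]), 'joint_efforts': array([ 3.09648523e-03, -6.69117808e+01,  9.88111049e-01, -3.15147150e+01,
       -6.04673987e-02,  3.74612049e-02,  1.23597356e-04]), 'position': array([ 0.14644932, -0.60715021,  0.24003984]), 'ee_rot': array([-3.11825330e+00, -3.70837111e-01,  4.74364833e-04]), 'force': array([-0.41714943, -0.8380093 ,  0.69777462]), 'ft_torque': array([-0.03765153,  0.02209439,  0.01116243]), 'width': 1.0041264287740066} 0.014
```

View pics/top0.png

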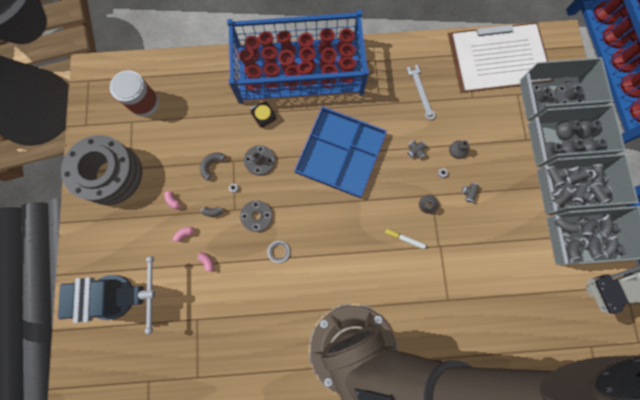

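View pics/side0.png

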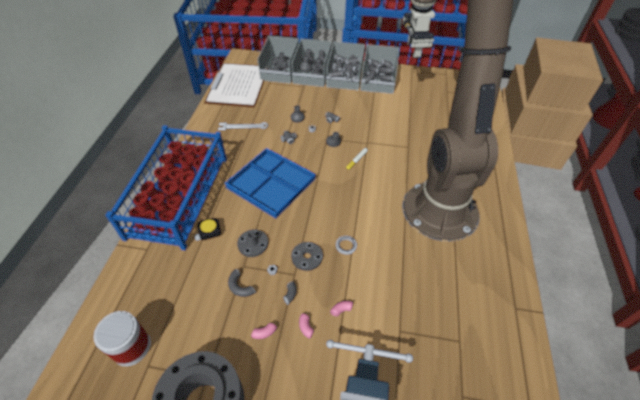

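```bash
cat > h.py <<'E'
import numpy as np,cv2
from scipy.spatial.transform import Rotation as R
from cell import vision
def cloud(n,d):
    m=vision.camera_model(n);K=m["K"];v,u=np.mgrid[0:400,0:640]
    p=np.dstack([(u-K[0,2])/K[0,0]*d,(v-K[1,2])/K[1,1]*d,d])
    return p@R.from_rotvec(m["attitude"]).as_matrix().T+m["xyz"]
def proj(n,P):
    m=vision.camera_model(n);c=(np.atleast_2d(P)-m["xyz"])@R.from_rotvec(m["attitude"]).as_matrix()
    q=c@m["K"].T; return q[:,:2]/q[:,2:]
def ortho(n,im,z,cx,cy,half,px=2000):
    # image: up=+x, left=+y, px pixels per m
    s=int(2*half*px);r,c=np.mgrid[0:s,0:s]
    X=cx+half-r/px;Y=cy+half-c/px
    q=proj(n,np.c_[X.ravel(),Y.ravel(),np.full(X.size,z)]).reshape(s,s,2).astype(np.float32)
    return cv2.remap(im,q[...,0],q[...,1],cv2.INTER_CUBIC)
E
python3 - <<'E'
from h import *
ims={n:cv2.imread(f"pics/{n}0.png") for n in("top","side")}
ds={n:np.load(f"pics/{n}0d.npy") for n in("top","side")}
C={n:cloud(n,ds[n]) for n in ds}
T=C["top"]
for nm,(u,v) in dict(ret=(212,165),nf=(260,159),elb=(212,211),sf=(256,215),cross=(416,150),rA=(459,149),rB=(429,204),tee=(471,192),tray=(341,152)).items():
    w=T[v-16:v+17,u-16:u+17].reshape(-1,3); s=w[w[:,2]>0.008]
    print(nm,T[v,u].round(3),s.mean(0).round(3),np.percentile(s[:,2],[50,95,100]).round(3), proj("side",T[v,u]).round())
t=T[300:330,200:280].reshape(-1,3);print(t[:,2].mean(),t[:,2].std())
a=cv2.resize(ims["top"][90:260,180:500],None,fx=2.5,fy=2.5,interpolation=cv2.INTER_CUBIC);cv2.imwrite("pics/topz.png",a)
a=cv2.resize(ims["side"][90:330,200:380],None,fx=2.5,fy=2.5,interpolation=cv2.INTER_CUBIC);cv2.imwrite("pics/sidez.png",a)
E
```

```text
ret [ 0.588  0.398 -0.001] [0.585 0.398 0.03 ] [0.024 0.029 1.148] [[240. 286.]]
nf [0.583 0.238 0.039] [0.587 0.246 0.022] [0.013 0.045 1.148] [[255. 235.]]
elb [0.432 0.391 0.032] [0.429 0.392 0.042] [0.024 0.029 1.148] [[292. 287.]]
sf [ 0.416  0.264 -0.003] [0.41  0.263 0.024] [0.013 0.017 1.148] [[306. 257.]]
cross [ 0.579 -0.25   0.027] [ 0.581 -0.25   0.033] [0.025 0.03  1.148] [[290. 135.]]
rA [ 0.569 -0.381  0.037] [ 0.571 -0.381  0.037] [0.025 0.058 1.148] [[299. 112.]]
rB [ 0.409 -0.276  0.002] [ 0.402 -0.259  0.048] [0.023 0.058 1.148] [[334. 140.]]
tee [ 0.433 -0.403  0.023] [ 0.431 -0.392  0.045] [0.025 0.03  1.148] [[333. 115.]]
tray [ 0.599 -0.017  0.003] [ 0.598 -0.019  0.038] [0.021 0.027 1.148] [[271. 182.]]
0.0014293743892380055 0.04691059734265469
```

View pics/topz.png

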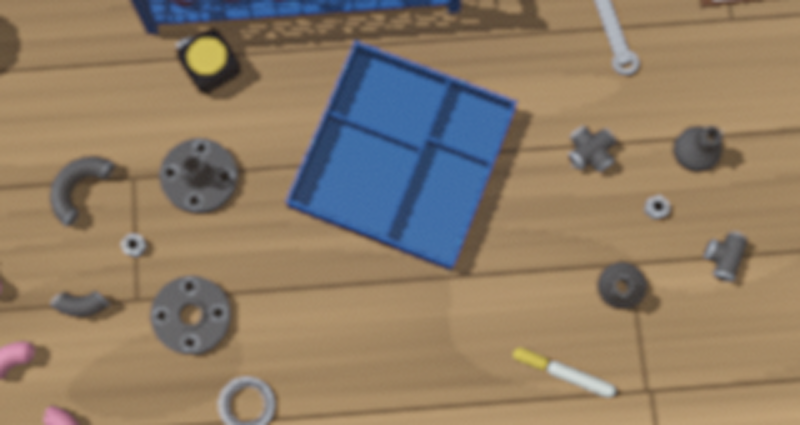

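View pics/sidez.png

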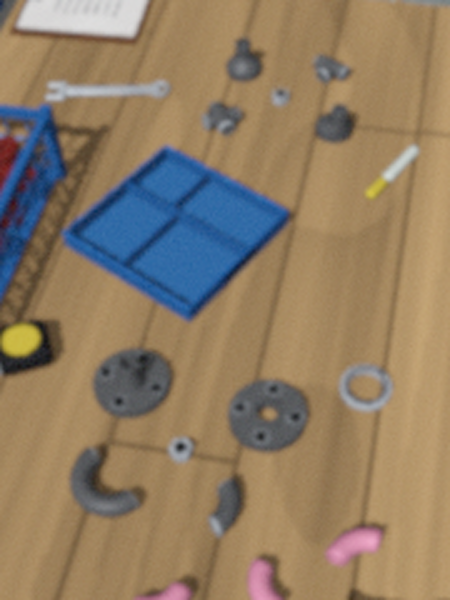

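```bash
python3 - <<'E'
from h import *
ims={n:cv2.imread(f"pics/{n}0.png") for n in("top","side")}
C={n:cloud(n,np.load(f"pics/{n}0d.npy")) for n in ims}
def sel(n,cx,cy,r,z0,z1):
    p=C[n].reshape(-1,3);k=(np.hypot(p[:,0]-cx,p[:,1]-cy)<r)&(p[:,2]>z0)&(p[:,2]<z1);return p[k]
for nm,(x,y) in dict(rA=(.571,-.381),rB=(.402,-.265),nf=(.587,.246)).items():
  for n in ims:
    for z0,z1 in((.006,.02),(.02,.035),(.035,.05),(.05,.065)):
        s=sel(n,x,y,.065,z0,z1)
        if len(s): print(nm,n,z0,len(s),((s.min(0)+s.max(0))/2).round(3),np.ptp(s,axis=0).round(3),s.mean(0).round(3))
# table height check
for n in ims:
    p=C[n].reshape(-1,3)
    for x,y in((.5,.1),(.45,-.1),(.5,-.32),(.5,.33),(.35,.1)):
        k=np.hypot(p[:,0]-x,p[:,1]-y)<.02;print(n,x,y,np.median(p[k,2]).round(4))
# height maps -> ortho mosaic of both at z=13mm
for tag,(x,y,z) in dict(tee=(.431,-.395,.0134),elb=(.43,.392,.0134),rA=(.571,-.381,0.058),rB=(.402,-.262,.058),nf=(.587,.246,.0127)).items():
    cv2.imwrite(f"pics/o_{tag}.png",np.hstack([cv2.resize(ortho(n,ims[n],z,x,y,.07,px=2500),(350,350)) for n in ims]))
E
python3 - <<'E'
import cv2,numpy as np
a=[cv2.imread(f"pics/o_{t}.png") for t in("rA","rB")]
cv2.imwrite("pics/oa.png",cv2.resize(np.vstack(a),(600,600)))
a=[cv2.imread(f"pics/o_{t}.png") for t in("tee","elb")]
cv2.imwrite("pics/ob.png",cv2.resize(np.vstack(a),(600,600)))
E
```

```text
rA top 0.006 106 [ 0.588 -0.389  0.013] [0.081 0.059 0.014] [ 0.57  -0.38   0.015]
rA top 0.02 114 [ 0.577 -0.389  0.027] [0.054 0.049 0.014] [ 0.573 -0.384  0.026]
rA top 0.035 33 [ 0.576 -0.39   0.042] [0.027 0.027 0.014] [ 0.576 -0.389  0.043]
rA top 0.05 44 [ 0.578 -0.391  0.057] [0.027 0.026 0.013] [ 0.577 -0.39   0.056]
rA side 0.006 57 [ 0.576 -0.381  0.013] [0.056 0.048 0.013] [ 0.573 -0.373  0.013]
rA side 0.02 52 [ 0.576 -0.383  0.027] [0.049 0.038 0.014] [ 0.575 -0.379  0.026]
rA side 0.035 24 [ 0.577 -0.393  0.043] [0.024 0.035 0.015] [ 0.577 -0.385  0.044]
rA side 0.05 22 [ 0.577 -0.39   0.054] [0.026 0.031 0.008] [ 0.577 -0.389  0.054]
rB top 0.006 98 [ 0.412 -0.283  0.013] [0.068 0.085 0.014] [ 0.409 -0.271  0.015]
rB top 0.02 116 [ 0.406 -0.267  0.027] [0.051 0.05  0.015] [ 0.406 -0.267  0.025]
rB top 0.035 24 [ 0.398 -0.256  0.043] [0.023 0.025 0.015] [ 0.397 -0.254  0.042]
rB top 0.05 43 [ 0.399 -0.257  0.055] [0.025 0.025 0.009] [ 0.399 -0.256  0.056]
rB side 0.006 61 [ 0.407 -0.252  0.013] [0.059 0.082 0.014] [ 0.41  -0.254  0.014]
rB side 0.02 47 [ 0.403 -0.256  
[... 334 characters left out ...]
0.03  0.014] [0.587 0.245 0.028]
nf top 0.035 33 [0.59  0.247 0.042] [0.025 0.027 0.014] [0.589 0.248 0.044]
nf top 0.05 17 [0.59  0.247 0.053] [0.025 0.025 0.005] [0.591 0.246 0.052]
nf side 0.006 539 [0.59  0.249 0.013] [0.097 0.1   0.014] [0.588 0.254 0.012]
nf side 0.02 55 [0.589 0.25  0.027] [0.032 0.032 0.014] [0.588 0.254 0.028]
nf side 0.035 39 [0.59  0.25  0.042] [0.025 0.028 0.015] [0.589 0.25  0.043]
nf side 0.05 21 [0.589 0.252 0.053] [0.026 0.025 0.005] [0.59  0.252 0.052]
top 0.5 0.1 -0.0005
top 0.45 -0.1 -0.0
top 0.5 -0.32 0.0025
top 0.5 0.33 0.0034
top 0.35 0.1 -0.0005
side 0.5 0.1 -0.0012
side 0.45 -0.1 -0.0007
side 0.5 -0.32 0.0019
side 0.5 0.33 0.0049
side 0.35 0.1 -0.0019
```

View pics/oa.png

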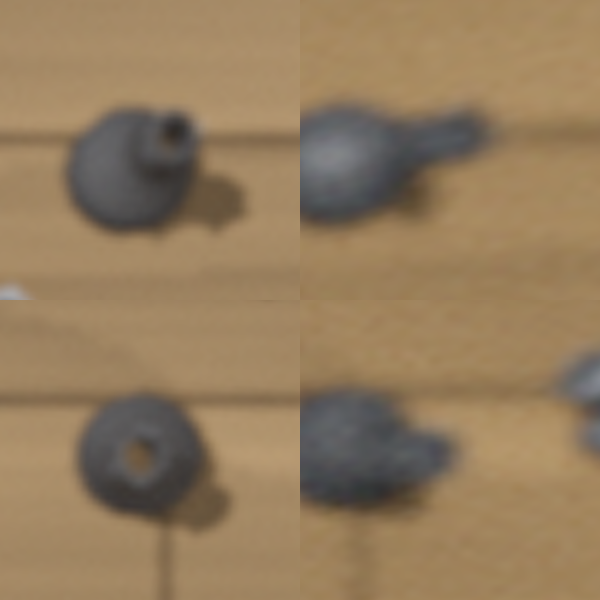

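View pics/ob.png

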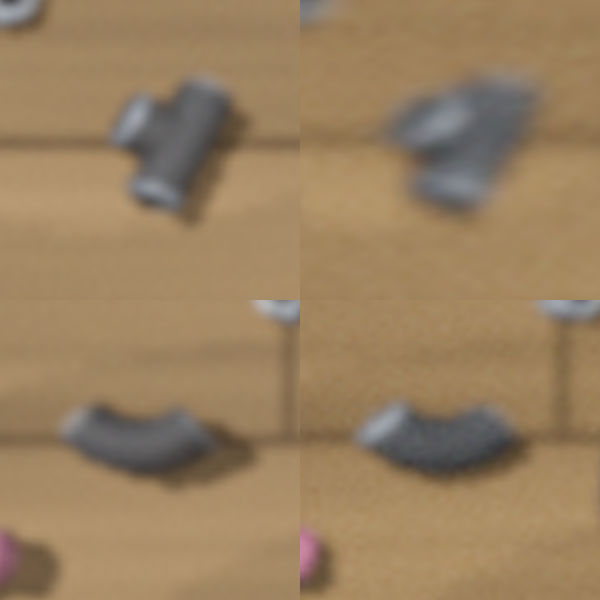

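```bash
cat > fit.py <<'E'
from h import *
from scipy.optimize import minimize
a=np.linspace(0,2*np.pi,32,endpoint=False)
def ring(r,z): return np.c_[r*np.cos(a),r*np.sin(a),np.full(32,z)]
def cyl(p,d,L,r=.01335):
    d=np.array(d,float);s=np.cross(d,[0,0,1]);c=np.cos(a)[:,None]*s+np.sin(a)[:,None]*np.array([0,0,1])
    return np.vstack([p+r*c,p+L*d+r*c])
def prof(l): return [np.vstack([ring(*l[i]),ring(*l[i+1])]) for i in range(len(l)-1)]
h=.01335
M={}
M["tee"]=[cyl(np.array([-.029,0,h]),[1,0,0],.058),cyl(np.array([0,0,h]),[0,1,0],.029)]
th=np.linspace(-np.pi/4,np.pi/4,9);E=[]
rings=[np.c_[np.cos(t)*(.038+h*np.cos(a))-.038,np.sin(t)*(.038+h*np.cos(a)),h+h*np.sin(a)] for t in th]
M["elbow"]=[np.vstack([rings[i],rings[i+1]]) for i in range(8)]
M["reducer"]=prof([(.03015,0),(.03015,.006),(.01335,.038),(.01335,.058)])
M["flange"]=prof([(.049,0),(.049,.0127)])+prof([(.019,.0127),(.01335,.036),(.01335,.052)])
M["tray"]=[np.array([[x,y,z] for x in(-.116,.116) for y in(-.111,.111) for z in(0,.028)])]
S=6
def render(n,model,x,y,yaw,u0,v0,w,hh,z=0):
    m=np.zeros((hh*S,w*S),np.uint8);c,s=np.cos(yaw),np.sin(yaw);Rm=np.array([[c,-s,0],[s,c,0],[0,0,1]])
    for P in model:
        q=(proj(n,P@Rm.T+[x,y,z])-[u0,v0]+.5)*S-.5
        cv2.fillConvexPoly(m,cv2.convexHull(np.round(q*16).astype(np.int32)),1,cv2.LINE_8,4)
    return m
def fit(model,n,im,x,y,yaw,half=24,blue=False,z=0,save=None,maskf=None):
    u0,v0=(proj(n,[x,y,z+.02])[0]-half).astype(int);w=2*half
    cr=im[v0:v0+w,u0:u0+w];b=cv2.resize(cr,None,fx=S,fy=S,interpolation=cv2.INTER_CUBIC).astype(int)
    if maskf: m=maskf(b)
    else: m=(b[...,0]-b[...,2]>10) if blue else (b[...,2]-b[...,0]<25)
    m=m.astype(np.uint8)
    nl,lab,st,_=cv2.connectedComponentsWithStats(m)
    i=1+np.argmax(st[1:,4]);m=(lab==i)
    cs,_=cv2.findContours(m.astype(np.uint8),cv2.RETR_EXTERNAL,cv2.CHAIN_APPROX_NONE)
    f=np.zeros(m.shape,np.uint8);cv2.drawContours(f,cs,-1,1,-1);m=f>0
    def cost(p):
        r=render(n,model,x+p[0]/1e3,y+p[1]/1e3,yaw+p[2]/30,u0,v0,w,w,z)>0
        return 1-(r&m).sum()/(r|m).sum()
    best=min((minimize(cost,[0,0,d],method="Nelder-Mead",options=dict(initial_simplex=np.array([[0,0,d],[8,0,d],[0,8,d],[0,0,d+6]]))) for d in(-3,0,3)),key=lambda r:r.fun)
    p=best.x
    if save:
        r=render(n,model,x+p[0]/1e3,y+p[1]/1e3,yaw+p[2]/30,u0,v0,w,w,z)
        o=b.clip(0,255).astype(np.uint8);
        cs,_=cv2.findContours(r,cv2.RETR_LIST,cv2.CHAIN_APPROX_NONE);cv2.drawContours(o,cs,-1,(0,255,0),1);cv2.imwrite(save,cv2.resize(o,(280,280)))
    return x+p[0]/1e3,y+p[1]/1e3,np.degrees(yaw+p[2]/30),1-best.fun
E
python3 - <<'E'
from fit import *
ims={n:cv2.imread(f"pics/{n}0.png") for n in("top","side")}
G=dict(tee=(.431,-.398,-.42),elbow=(.43,.392,3.1),reducer=(.577,-.391,0),flange=(.59,.249,0),tray=(.6,-.02,-.4))
rows=[]
for n in ims:
    r=[]
    for k,g in G.items():
        f=fit(M[k],n,ims[n],*g,half=64 if k=="tray" else 24,blue=k=="tray",save="pics/t.png");print(n,k,np.round(f,4));r.append(cv2.imread("pics/t.png"))
    rows.append(np.hstack(r))
cv2.imwrite("pics/fit0.png",cv2.resize(np.vstack(rows),(800,320)))
E
```

```text
top tee [  0.4333  -0.4098 -26.4894   0.8794]Traceback (most recent call last):
  File "<stdin>", line 8, in <module>
  File "fit.py", line 38, in fit
    best=min((minimize(cost,[0,0,d],method="Nelder-Mead",options=dict(initial_simplex=np.array([[0,0,d],[8,0,d],[0,8,d],[0,0,d+6]]))) for d in(-3,0,3)),key=lambda r:r.fun)
  File "fit.py", line 38, in <genexpr>
    best=min((minimize(cost,[0,0,d],method="Nelder-Mead",options=dict(initial_simplex=np.array([[0,0,d],[8,0,d],[0,8,d],[0,0,d+6]]))) for d in(-3,0,3)),key=lambda r:r.fun)
              ~~~~~~~~^^^^^^^^^^^^^^^^^^^^^^^^^^^^^^^^^^^^^^^^^^^^^^^^^^^^^^^^^^^^^^^^^^^^^^^^^^^^^^^^^^^^^^^^^^^^^^^^^^^^^^^^^^^^^^^
    res = _minimize_neldermead(fun, x0, args, callback, bounds=bounds,
                               **options)
    fxc = func(xc)
    fx = function(np.copy(x), *(wrapper_args + args))
  File "fit.py", line 36, in cost
    r=render(n,model,x+p[0]/1e3,y+p[1]/1e3,yaw+p[2]/30,u0,v0,w,w,z)>0
      ~~~~~~^^^^^^^^^^^^^^^^^^^^^^^^^^^^^^^^^^^^^^^^^^^^^^^^^^^^^^^
  File "fit.py", line 22, in render
    q=(proj(n,P@Rm.T+[x,y,z])-[u0,v0]+.5)*S-.5
       ~~~~^^^^^^^^^^^^^^^^^^
  File "h.py", line 9, in proj
    m=vision.camera_model(n);c=(np.atleast_2d(P)-m["xyz"])@R.from_rotvec(m["attitude"]).as_matrix()
ValueError: time passes only in moves, steps and waits
```

Camera model needs caching.

```bash
sed -i 's/^from cell import vision/from cell import vision\nimport functools\n@functools.lru_cache\ndef cm(n): return vision.camera_model(n)/; s/m=vision.camera_model(n)/m=cm(n)/' h.py
cat > runfit.py <<'E'
from fit import *
ims={n:cv2.imread(f"pics/{n}0.png") for n in("top","side")}
G=dict(tee=(.431,-.398,-.42),elbow=(.43,.392,3.1),reducer=(.577,-.391,0),flange=(.59,.249,0),tray=(.6,-.02,-.4))
rows=[]
for n in ims:
    r=[]
    for k,g in G.items():
        f=fit(M[k],n,ims[n],*g,half=64 if k=="tray" else 24,blue=k=="tray",save="pics/t.png");print(n,k,np.round(f,4));r.append(cv2.imread("pics/t.png"))
    rows.append(np.hstack(r))
cv2.imwrite("pics/fit0.png",cv2.resize(np.vstack(rows),(800,320)))
E
python3 runfit.py
```

```text
top tee [  0.4333  -0.4098 -26.4894   0.8794]
top elbow [  0.4324   0.396  178.2771   0.8724]
top reducer [ 0.5799 -0.3942  8.3671  0.8794]
top flange [0.5917 0.2447 1.136  0.9547]
top tray [ 5.98400e-01 -1.59000e-02 -2.61641e+01  9.82200e-01]
side tee [  0.436   -0.4061 -19.9731   0.8005]
side elbow [  0.4321   0.3995 176.1393   0.8987]
side reducer [ 0.5789 -0.3938  8.5213  0.8063]
side flange [0.5911 0.2466 4.0277 0.9326]
side tray [ 5.99800e-01 -1.49000e-02 -2.62974e+01  9.82300e-01]
```

View pics/fit0.png

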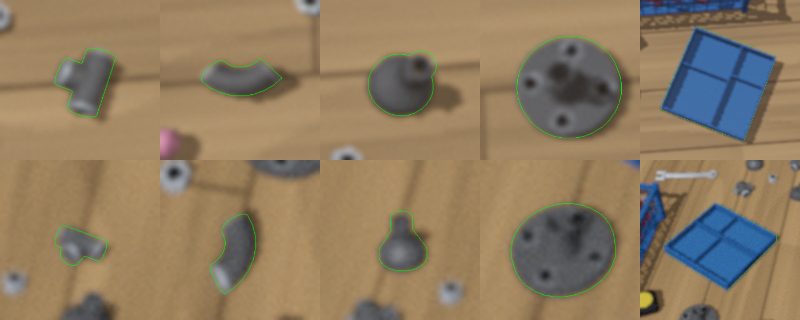

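```bash
cat > go.py <<'E'
import sys,numpy as np
from scipy.spatial.transform import Rotation as R
from cell import sensors
o=sensors.observe();p=o["position"];Rm=R.from_rotvec(o["ee_rot"])
x,y,z,psi=map(float,sys.argv[1:5]);a=np.radians(psi);cur=np.degrees(np.arctan2(*Rm.as_matrix()[1::-1,0]))
T=R.from_matrix(np.array([[np.cos(a),np.sin(a),0],[np.sin(a),-np.cos(a),0],[0,0,-1]]))
t=Rm.inv().apply(np.array([x,y,z])-p)*100;w=np.degrees((Rm.inv()*T).as_rotvec())
print("t",o["clock"],"p",p.round(4),"psi",cur.round(1),"F",o["force"].round(1),"w",round(o["width"],3),"j",o["joints"].round(2))
print("tx,ty,tz",t.round(2),"w",w.round(1),"rows",max(np.linalg.norm(t)/4.17,np.linalg.norm(w)/7.16).round(1))
E
python3 go.py .434 -.409 .12 63.6
```

```text
t 0.1 p [ 0.1464 -0.6072  0.24  ] psi 13.6 F [-0.4 -0.8  0.7] w 1.004 j [ 1.23  0.44  0.02  1.57 -0.01  1.13 -0.08]
tx,ty,tz [ 32.6  -12.5   12.02] w [ -0.1  -0.  -50. ] rows 8.9
```

```bash
python3 -m handwheel '[{"tx":32.6,"ty":-12.5,"tz":12,"wz":-50},{"tx":32.6,"ty":-12.5,"tz":12,"wz":-50},{"tx":32.6,"ty":-12.5,"tz":12,"wz":-50},{"tx":32.6,"ty":-12.5,"tz":12,"wz":-50},{"tx":32.6,"ty":-12.5,"tz":12,"wz":-50},{"tx":32.6,"ty":-12.5,"tz":12,"wz":-50},{"tx":32.6,"ty":-12.5,"tz":12,"wz":-50},{"tx":32.6,"ty":-12.5,"tz":12,"wz":-50},{"tx":32.6,"ty":-12.5,"tz":12,"wz":-50},{"tx":32.6,"ty":-12.5,"tz":12,"wz":-50},{"tx":32.6,"ty":-12.5,"tz":12,"wz":-50},{"tx":32.6,"ty":-12.5,"tz":12,"wz":-50}]'; python3 go.py .434 -.409 .018 63.6
python3 - <<'E'
from h import *
for n in("top","side"):
    im,d=vision.get_image(n);cv2.imwrite(f"pics/{n}1.png",im)
E
```

```text
t 0.1 p [ 0.1464 -0.6072  0.24  ] psi 13.6 F [-0.4 -0.8  0.7] w 1.004 j [ 1.23  0.44  0.02  1.57 -0.01  1.13 -0.08]
tx,ty,tz [ 32.6  -12.49  22.22] w [ -0.1  -0.  -50. ] rows 9.9invalid input
```

View pics/side1.png

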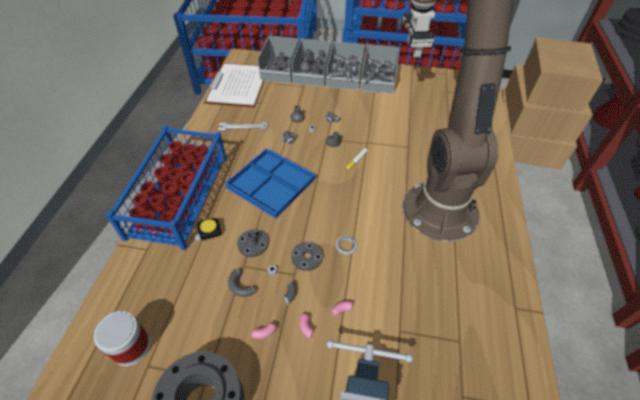

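```bash
python3 -m handwheel '[{"tx":32.6,"ty":-12.5,"tz":12,"wx":0,"wy":0,"wz":-50,"claw":1}]'; python3 -m handwheel --help
```

```text
clock: 0.28
position: [0.1716, -0.5904, 0.229]
ee_rot: [3.088, 0.544, -0.007]
force: [-1.0, -1.0, -0.2]
width: 1.002invalid input: not JSON, or not a number
```

```bash
python3 go.py .434 -.409 .12 63.6
```

```text
t 0.2833 p [ 0.1716 -0.5904  0.229 ] psi 20.0 F [-1.  -1.  -0.2] w 1.002 j [ 1.2   0.43 -0.01  1.62  0.01  1.09 -0.03]
tx,ty,tz [30.92 -8.13 10.69] w [  0.1   0.4 -43.6] rows 8.1
```

```bash
python3 -m handwheel '[{"tx":30.9,"ty":-8.1,"tz":10.7,"wx":0,"wy":0,"wz":-43.6,"claw":1},{"tx":30.9,"ty":-8.1,"tz":10.7,"wx":0,"wy":0,"wz":-43.6,"claw":1},{"tx":30.9,"ty":-8.1,"tz":10.7,"wx":0,"wy":0,"wz":-43.6,"claw":1},{"tx":30.9,"ty":-8.1,"tz":10.7,"wx":0,"wy":0,"wz":-43.6,"claw":1},{"tx":30.9,"ty":-8.1,"tz":10.7,"wx":0,"wy":0,"wz":-43.6,"claw":1},{"tx":30.9,"ty":-8.1,"tz":10.7,"wx":0,"wy":0,"wz":-43.6,"claw":1},{"tx":30.9,"ty":-8.1,"tz":10.7,"wx":0,"wy":0,"wz":-43.6,"claw":1},{"tx":30.9,"ty":-8.1,"tz":10.7,"wx":0,"wy":0,"wz":-43.6,"claw":1},{"tx":30.9,"ty":-8.1,"tz":10.7,"wx":0,"wy":0,"wz":-43.6,"claw":1},{"tx":30.9,"ty":-8.1,"tz":10.7,"wx":0,"wy":0,"wz":-43.6,"claw":1},{"tx":30.9,"ty":-8.1,"tz":10.7,"wx":0,"wy":0,"wz":-43.6,"claw":1}]'; python3 go.py .434 -.409 .018 63.6
python3 - <<'E'
from h import *
for n in("top","side"):
    im,d=vision.get_image(n);cv2.imwrite(f"pics/{n}1.png",im)
E
```

```text
clock: 1.2
position: [0.4391, -0.4001, 0.1199]
ee_rot: [-2.658, -1.673, 0.001]
force: [-1.0, -0.5, 1.2]
width: 0.998
t 1.2 p [ 0.4391 -0.4001  0.1199] psi 64.4 F [-1.  -0.5  1.2] w 0.998 j [ 0.82  0.52 -0.24  1.77  0.16  0.87  0.06]
tx,ty,tz [-1.02 -0.07 10.19] w [-0.   0.   0.8] rows 2.5
```

View pics/side1.png

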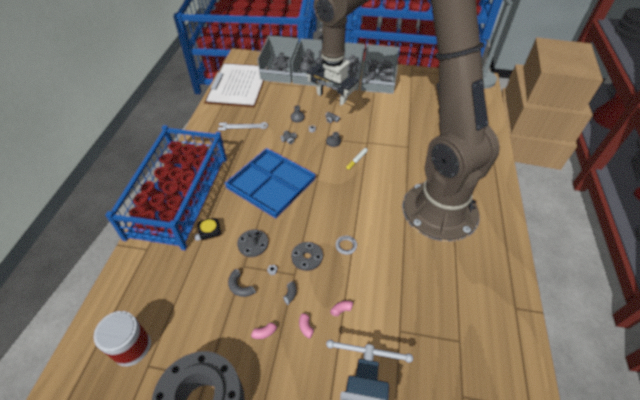

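View pics/top1.png

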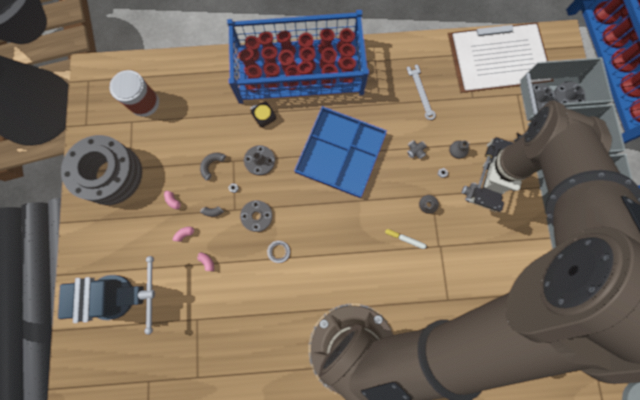

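```bash
python3 -m handwheel '[{"tx":-1,"ty":0,"tz":3,"wx":0,"wy":0,"wz":0.8,"claw":1},{"tx":-1,"ty":0,"tz":7,"wx":0,"wy":0,"wz":0.8,"claw":1},{"tx":-1,"ty":0,"tz":9,"wx":0,"wy":0,"wz":0.8,"claw":1},{"tx":-1,"ty":0,"tz":10.2,"wx":0,"wy":0,"wz":0.8,"claw":1},{"tx":-1,"ty":0,"tz":10.2,"wx":0,"wy":0,"wz":0.8,"claw":1},{"tx":-1,"ty":0,"tz":10.2,"wx":0,"wy":0,"wz":0.8,"claw":1}]'; python3 go.py .434 -.409 .018 63.6
python3 -m handwheel '[{"tx":0,"ty":0,"tz":0,"wx":0,"wy":0,"wz":0,"claw":0.4},{"tx":0,"ty":0,"tz":0,"wx":0,"wy":0,"wz":0,"claw":0.4},{"tx":0,"ty":0,"tz":0,"wx":0,"wy":0,"wz":0,"claw":0.4},{"tx":0,"ty":0,"tz":0,"wx":0,"wy":0,"wz":0,"claw":0.4},{"tx":0,"ty":0,"tz":0,"wx":0,"wy":0,"wz":0,"claw":0.4},{"tx":0,"ty":0,"tz":0,"wx":0,"wy":0,"wz":0,"claw":0.4}]' 30
```

```text
clock: 1.8
position: [0.4347, -0.4101, 0.0188]
ee_rot: [2.672, 1.652, -0.0]
force: [0.5, -0.1, 0.4]
width: 0.999
t 1.8 p [ 0.4347 -0.4101  0.0188] psi 63.4 F [ 0.5 -0.1  0.4] w 0.999 j [ 0.81  0.66 -0.21  1.83  0.21  0.67  0.02]
tx,ty,tz [ 0.06 -0.11  0.08] w [ 0.   0.  -0.2] rows 0.0
clock: 2.3
position: [0.435, -0.4092, 0.0185]
ee_rot: [2.671, 1.654, -0.0]
force: [-0.9, 0.4, 3.8]
width: 0.632
```

```bash
python3 -m handwheel '[{"tx":0,"ty":0,"tz":-3,"wx":0,"wy":0,"wz":0,"claw":0.4},{"tx":0,"ty":0,"tz":-7,"wx":0,"wy":0,"wz":0,"claw":0.4},{"tx":0,"ty":0,"tz":-10.5,"wx":0,"wy":0,"wz":0,"claw":0.4},{"tx":0,"ty":0,"tz":-10.5,"wx":0,"wy":0,"wz":0,"claw":0.4},{"tx":0,"ty":0,"tz":-10.5,"wx":0,"wy":0,"wz":0,"claw":0.4}]'; python3 go.py .5295 -.062 .12 63.8
```

```text
clock: 2.72
position: [0.4362, -0.41, 0.1253]
ee_rot: [2.668, 1.651, 0.002]
force: [-0.2, -0.2, -3.1]
width: 0.631
t 2.7167 p [ 0.4362 -0.41    0.1253] psi 63.5 F [-0.2 -0.2 -3.1] w 0.631 j [ 0.83  0.52 -0.24  1.76  0.16  0.88  0.06]
tx,ty,tz [35.31 -7.17  0.46] w [ 0.2  0.1 -0.3] rows 8.6
```

```bash
python3 -m handwheel '[{"tx":35.3,"ty":-7.2,"tz":0,"wx":0,"wy":0,"wz":0,"claw":0.4},{"tx":35.3,"ty":-7.2,"tz":0,"wx":0,"wy":0,"wz":0,"claw":0.4},{"tx":35.3,"ty":-7.2,"tz":0,"wx":0,"wy":0,"wz":0,"claw":0.4},{"tx":35.3,"ty":-7.2,"tz":0,"wx":0,"wy":0,"wz":0,"claw":0.4},{"tx":35.3,"ty":-7.2,"tz":0,"wx":0,"wy":0,"wz":0,"claw":0.4},{"tx":35.3,"ty":-7.2,"tz":0,"wx":0,"wy":0,"wz":0,"claw":0.4},{"tx":35.3,"ty":-7.2,"tz":0,"wx":0,"wy":0,"wz":0,"claw":0.4},{"tx":35.3,"ty":-7.2,"tz":0,"wx":0,"wy":0,"wz":0,"claw":0.4},{"tx":35.3,"ty":-7.2,"tz":0,"wx":0,"wy":0,"wz":0,"claw":0.4},{"tx":35.3,"ty":-7.2,"tz":0,"wx":0,"wy":0,"wz":0,"claw":0.4},{"tx":35.3,"ty":-7.2,"tz":0,"wx":0,"wy":0,"wz":0,"claw":0.4},{"tx":35.3,"ty":-7.2,"tz":0,"wx":0,"wy":0,"wz":0,"claw":0.4}]'; python3 go.py .5295 -.062 .0235 63.8
python3 - <<'E'
from h import *
for n in("top","side"):
    im,d=vision.get_image(n);cv2.imwrite(f"pics/{n}2.png",im[100:250,200:500] if n=="top" else im[60:260,160:400])
E
```

```text
clock: 3.72
position: [0.5269, -0.0618, 0.1219]
ee_rot: [-2.67, -1.653, 0.004]
force: [0.4, -1.0, -1.8]
width: 0.631
t 3.7167 p [ 0.5269 -0.0618  0.1219] psi 63.5 F [ 0.4 -1.  -1.8] w 0.631 j [ 0.24  0.44 -0.3   1.92  0.18  0.81 -0.62]
tx,ty,tz [0.11 0.26 9.84] w [-0.1  0.1 -0.3] rows 2.4
```

View pics/side2.png

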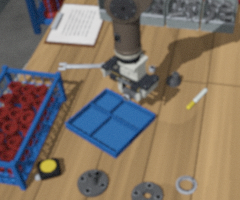

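```bash
python3 -m handwheel '[{"tx":0.1,"ty":0.25,"tz":3,"wx":0,"wy":0,"wz":0,"claw":0.4},{"tx":0.1,"ty":0.25,"tz":6,"wx":0,"wy":0,"wz":0,"claw":0.4},{"tx":0.1,"ty":0.25,"tz":8.5,"wx":0,"wy":0,"wz":0,"claw":0.4},{"tx":0.1,"ty":0.25,"tz":9.4,"wx":0,"wy":0,"wz":0,"claw":0.4},{"tx":0.1,"ty":0.25,"tz":9.8,"wx":0,"wy":0,"wz":0,"claw":0.4},{"tx":0.1,"ty":0.25,"tz":9.8,"wx":0,"wy":0,"wz":0,"claw":0.4}]'; python3 go.py .5295 -.062 .0235 63.8
```

```text
clock: 4.32
position: [0.5303, -0.0621, 0.0249]
ee_rot: [-2.672, -1.652, 0.002]
force: [1.2, -0.7, -1.0]
width: 0.628
t 4.3167 p [ 0.5303 -0.0621  0.0249] psi 63.5 F [ 1.2 -0.7 -1. ] w 0.628 j [ 0.2   0.59 -0.25  1.99  0.25  0.6  -0.68]
tx,ty,tz [-0.03 -0.08  0.14] w [-0.1  0.  -0.3] rows 0.0
```

```bash
python3 -m handwheel '[{"tx":0,"ty":0,"tz":0.15,"wx":0,"wy":0,"wz":0,"claw":0.4},{"tx":0,"ty":0,"tz":0.15,"wx":0,"wy":0,"wz":0,"claw":0.4},{"tx":0,"ty":0,"tz":0.15,"wx":0,"wy":0,"wz":0,"claw":0.78},{"tx":0,"ty":0,"tz":0.15,"wx":0,"wy":0,"wz":0,"claw":0.78},{"tx":0,"ty":0,"tz":0.15,"wx":0,"wy":0,"wz":0,"claw":0.78},{"tx":0,"ty":0,"tz":0.15,"wx":0,"wy":0,"wz":0,"claw":0.78},{"tx":0,"ty":0,"tz":-2,"wx":0,"wy":0,"wz":0,"claw":0.78},{"tx":0,"ty":0,"tz":-6,"wx":0,"wy":0,"wz":0,"claw":0.78},{"tx":0,"ty":0,"tz":-10,"wx":0,"wy":0,"wz":0,"claw":0.78},{"tx":0,"ty":0,"tz":-10,"wx":0,"wy":0,"wz":0,"claw":0.78}]'; python3 go.py .579 -.393 .12 63.8
```

```text
clock: 5.15
position: [0.5347, -0.061, 0.1321]
ee_rot: [2.666, 1.651, 0.013]
force: [-0.1, 0.4, 0.4]
width: 0.781
t 5.15 p [ 0.5347 -0.061   0.1321] psi 63.5 F [-0.1  0.4  0.4] w 0.781 j [ 0.25  0.43 -0.31  1.9   0.18  0.82 -0.62]
tx,ty,tz [-27.75  18.75   1.27] w [ 0.5 -0.2 -0.3] rows 8.0
```

```bash
python3 -m handwheel '[{"tx":-27.7,"ty":18.7,"tz":0,"wx":0,"wy":0,"wz":0,"claw":0.8},{"tx":-27.7,"ty":18.7,"tz":0,"wx":0,"wy":0,"wz":0,"claw":0.8},{"tx":-27.7,"ty":18.7,"tz":0,"wx":0,"wy":0,"wz":0,"claw":0.8},{"tx":-27.7,"ty":18.7,"tz":0,"wx":0,"wy":0,"wz":0,"claw":0.8},{"tx":-27.7,"ty":18.7,"tz":0,"wx":0,"wy":0,"wz":0,"claw":0.8},{"tx":-27.7,"ty":18.7,"tz":0,"wx":0,"wy":0,"wz":0,"claw":0.8},{"tx":-27.7,"ty":18.7,"tz":0,"wx":0,"wy":0,"wz":0,"claw":0.8},{"tx":-27.7,"ty":18.7,"tz":0,"wx":0,"wy":0,"wz":0,"claw":0.8},{"tx":-27.7,"ty":18.7,"tz":0,"wx":0,"wy":0,"wz":0,"claw":0.8},{"tx":-27.7,"ty":18.7,"tz":0,"wx":0,"wy":0,"wz":0,"claw":0.8},{"tx":-27.7,"ty":18.7,"tz":0,"wx":0,"wy":0,"wz":0,"claw":0.8}]'; python3 go.py .578 -.393 .043 63.8
python3 - <<'E'
from h import *
for n in("top","side"):
    im,d=vision.get_image(n);cv2.imwrite(f"pics/{n}3.png",cv2.resize(im[100:220,280:500] if n=="top" else im[80:230,200:400],None,fx=3,fy=3))
E
```

```text
clock: 6.07
position: [0.5745, -0.3921, 0.1248]
ee_rot: [-2.671, -1.653, -0.001]
force: [-0.8, 0.2, -0.6]
width: 0.802
t 6.0667 p [ 0.5745 -0.3921  0.1248] psi 63.5 F [-0.8  0.2 -0.6] w 0.802 j [ 0.67  0.66 -0.24  1.49  0.18  1.01 -0.08]
tx,ty,tz [0.07 0.36 8.18] w [-0.  -0.  -0.3] rows 2.0
```

View pics/top3.png

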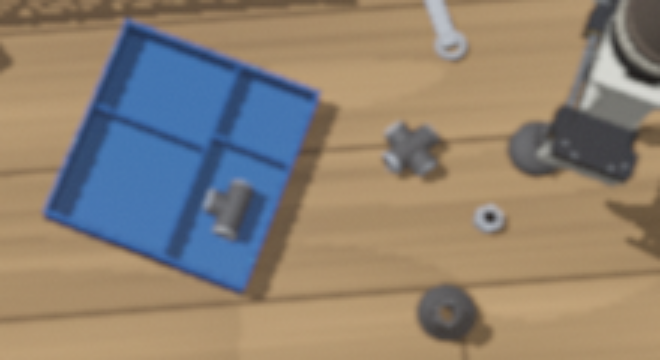

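View pics/side3.png

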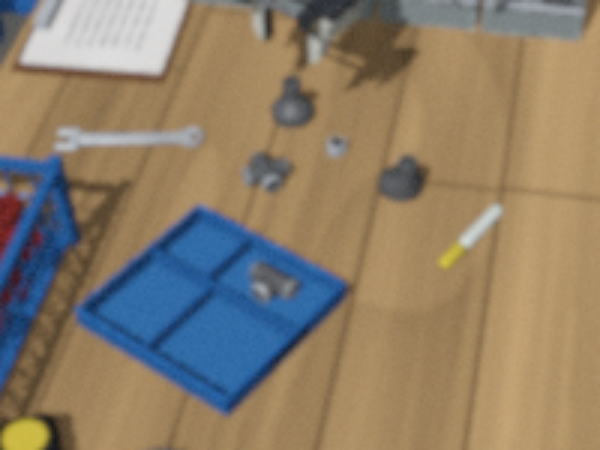

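```bash
python3 -m handwheel '[{"tx":0.1,"ty":0.35,"tz":2,"wx":0,"wy":0,"wz":0,"claw":0.8},{"tx":0.1,"ty":0.35,"tz":5,"wx":0,"wy":0,"wz":0,"claw":0.8},{"tx":0.1,"ty":0.35,"tz":7.2,"wx":0,"wy":0,"wz":0,"claw":0.8},{"tx":0.1,"ty":0.35,"tz":8.2,"wx":0,"wy":0,"wz":0,"claw":0.8},{"tx":0.1,"ty":0.35,"tz":8.2,"wx":0,"wy":0,"wz":0,"claw":0.8},{"tx":0.1,"ty":0.35,"tz":8.2,"wx":0,"wy":0,"wz":0,"claw":0.8}]'; python3 -m handwheel '[{"tx":0,"ty":0,"tz":0,"wx":0,"wy":0,"wz":0,"claw":0.1},{"tx":0,"ty":0,"tz":0,"wx":0,"wy":0,"wz":0,"claw":0.1},{"tx":0,"ty":0,"tz":0,"wx":0,"wy":0,"wz":0,"claw":0.1},{"tx":0,"ty":0,"tz":0,"wx":0,"wy":0,"wz":0,"claw":0.1},{"tx":0,"ty":0,"tz":0,"wx":0,"wy":0,"wz":0,"claw":0.1},{"tx":0,"ty":0,"tz":0,"wx":0,"wy":0,"wz":0,"claw":0.1},{"tx":0,"ty":0,"tz":0,"wx":0,"wy":0,"wz":0,"claw":0.1},{"tx":0,"ty":0,"tz":0,"wx":0,"wy":0,"wz":0,"claw":0.1}]' 35;  python3 go.py .578 -.393 .043 63.8
```

```text
clock: 6.67
position: [0.5786, -0.3924, 0.0437]
ee_rot: [-2.67, -1.655, -0.0]
force: [-0.4, -1.0, 0.5]
width: 0.802
clock: 7.33
position: [0.5781, -0.3933, 0.0433]
ee_rot: [-2.671, -1.654, 0.0]
force: [-2.6, -0.3, 1.8]
width: 0.331
t 7.3333 p [ 0.5781 -0.3933  0.0433] psi 63.5 F [-2.6 -0.3  1.8] w 0.331 j [ 0.66  0.76 -0.23  1.54  0.2   0.87 -0.1 ]
tx,ty,tz [ 0.03 -0.02  0.03] w [-0.   0.  -0.3] rows 0.0
```

```bash
python3 -m handwheel '[{"tx":0,"ty":0,"tz":0,"wx":0,"wy":0,"wz":0,"claw":0.5},{"tx":0,"ty":0,"tz":0,"wx":0,"wy":0,"wz":0,"claw":0.5},{"tx":0,"ty":0,"tz":0,"wx":0,"wy":0,"wz":0,"claw":0.5},{"tx":0,"ty":0,"tz":-0.9,"wx":0,"wy":0,"wz":0,"claw":0.5},{"tx":0,"ty":0,"tz":-0.9,"wx":0,"wy":0,"wz":0,"claw":0.5},{"tx":0,"ty":0,"tz":-0.9,"wx":0,"wy":0,"wz":0,"claw":0.1},{"tx":0,"ty":0,"tz":-0.9,"wx":0,"wy":0,"wz":0,"claw":0.1},{"tx":0,"ty":0,"tz":-0.9,"wx":0,"wy":0,"wz":0,"claw":0.1},{"tx":0,"ty":0,"tz":-0.9,"wx":0,"wy":0,"wz":0,"claw":0.1},{"tx":0,"ty":0,"tz":-0.9,"wx":0,"wy":0,"wz":0,"claw":0.1}]' 35;  python3 go.py .578 -.393 .052 63.8
```

```text
clock: 8.17
position: [0.5781, -0.3933, 0.0521]
ee_rot: [-2.671, -1.654, 0.0]
force: [-0.6, 0.4, 1.3]
width: 0.28
t 8.1667 p [ 0.5781 -0.3933  0.0521] psi 63.5 F [-0.6  0.4  1.3] w 0.28 j [ 0.66  0.75 -0.23  1.53  0.2   0.89 -0.1 ]
tx,ty,tz [ 0.02 -0.02  0.01] w [-0.   0.  -0.3] rows 0.0
```

```bash
python3 -m handwheel '[{"tx":0,"ty":0,"tz":-2,"wx":0,"wy":0,"wz":0,"claw":0.1},{"tx":0,"ty":0,"tz":-5,"wx":0,"wy":0,"wz":0,"claw":0.1},{"tx":0,"ty":0,"tz":-9,"wx":0,"wy":0,"wz":0,"claw":0.1},{"tx":0,"ty":0,"tz":-9,"wx":0,"wy":0,"wz":0,"claw":0.1},{"tx":0,"ty":0,"tz":-9,"wx":0,"wy":0,"wz":0,"claw":0.1}]'; python3 go.py .6351 -.1052 .14 63.8
```

```text
clock: 8.58
position: [0.5794, -0.3939, 0.1445]
ee_rot: [2.668, 1.652, 0.003]
force: [-0.8, -0.9, -5.5]
width: 0.281
t 8.5833 p [ 0.5794 -0.3939  0.1445] psi 63.5 F [-0.8 -0.9 -5.5] w 0.281 j [ 0.67  0.65 -0.25  1.46  0.17  1.05 -0.08]
tx,ty,tz [28.32 -7.89  0.41] w [ 0.3  0.  -0.3] rows 7.1
```

```bash
python3 -m handwheel '[{"tx":28.3,"ty":-7.9,"tz":0,"wx":0,"wy":0,"wz":0,"claw":0.1},{"tx":28.3,"ty":-7.9,"tz":0,"wx":0,"wy":0,"wz":0,"claw":0.1},{"tx":28.3,"ty":-7.9,"tz":0,"wx":0,"wy":0,"wz":0,"claw":0.1},{"tx":28.3,"ty":-7.9,"tz":0,"wx":0,"wy":0,"wz":0,"claw":0.1},{"tx":28.3,"ty":-7.9,"tz":0,"wx":0,"wy":0,"wz":0,"claw":0.1},{"tx":28.3,"ty":-7.9,"tz":0,"wx":0,"wy":0,"wz":0,"claw":0.1},{"tx":28.3,"ty":-7.9,"tz":0,"wx":0,"wy":0,"wz":0,"claw":0.1},{"tx":28.3,"ty":-7.9,"tz":0,"wx":0,"wy":0,"wz":0,"claw":0.1},{"tx":28.3,"ty":-7.9,"tz":0,"wx":0,"wy":0,"wz":0,"claw":0.1},{"tx":28.3,"ty":-7.9,"tz":0,"wx":0,"wy":0,"wz":0,"claw":0.1},{"tx":28.3,"ty":-7.9,"tz":0,"wx":0,"wy":0,"wz":0,"claw":0.1}]'; python3 go.py .6351 -.1052 .058 63.8
python3 - <<'E'
from h import *
for n in("top","side"):
    im,d=vision.get_image(n);cv2.imwrite(f"pics/{n}4.png",cv2.resize(im[100:220,280:500] if n=="top" else im[80:230,200:400],None,fx=3,fy=3))
E
```

```text
clock: 9.5
position: [0.6325, -0.1066, 0.1408]
ee_rot: [-2.672, -1.651, 0.004]
force: [-0.4, -0.7, -3.3]
width: 0.28
t 9.5 p [ 0.6325 -0.1066  0.1408] psi 63.4 F [-0.4 -0.7 -3.3] w 0.28 j [ 0.26  0.57 -0.27  1.62  0.18  0.97 -0.53]
tx,ty,tz [0.26 0.18 8.28] w [-0.1  0.1 -0.4] rows 2.0
```

View pics/side4.png

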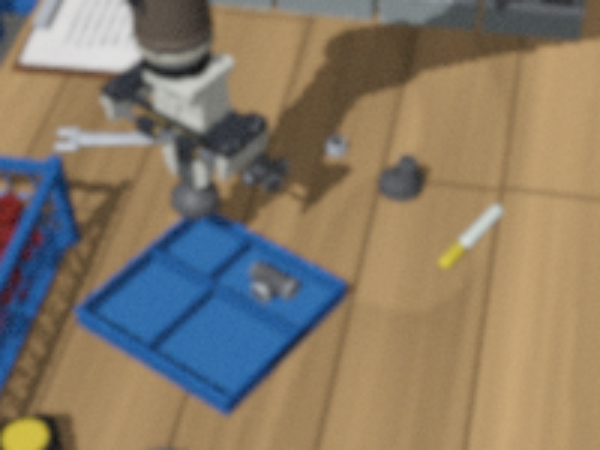

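```bash
python3 -m handwheel '[{"tx":0.25,"ty":0.2,"tz":0,"wx":0,"wy":0,"wz":0,"claw":0.1},{"tx":0.25,"ty":0.2,"tz":3,"wx":0,"wy":0,"wz":0,"claw":0.1},{"tx":0.25,"ty":0.2,"tz":6,"wx":0,"wy":0,"wz":0,"claw":0.1},{"tx":0.25,"ty":0.2,"tz":7.8,"wx":0,"wy":0,"wz":0,"claw":0.1},{"tx":0.25,"ty":0.2,"tz":8.3,"wx":0,"wy":0,"wz":0,"claw":0.1},{"tx":0.25,"ty":0.2,"tz":8.3,"wx":0,"wy":0,"wz":0,"claw":0.1},{"tx":0.25,"ty":0.2,"tz":8.3,"wx":0,"wy":0,"wz":0,"claw":0.1}]';python3 go.py .6351 -.1052 .0565 63.8
```

```text
clock: 10.18
position: [0.637, -0.1038, 0.0597]
ee_rot: [2.671, 1.653, 0.001]
force: [0.1, 0.1, -3.2]
width: 0.284
t 10.1833 p [ 0.637  -0.1038  0.0597] psi 63.5 F [ 0.1  0.1 -3.2] w 0.284 j [ 0.25  0.67 -0.25  1.68  0.21  0.82 -0.57]
tx,ty,tz [-0.21 -0.11  0.32] w [ 0.  -0.  -0.3] rows 0.1
```

```bash
python3 -m handwheel '[{"tx":-0.2,"ty":-0.1,"tz":0.3,"wx":0,"wy":0,"wz":0,"claw":0.1},{"tx":-0.2,"ty":-0.1,"tz":0.3,"wx":0,"wy":0,"wz":0,"claw":0.1},{"tx":-0.2,"ty":-0.1,"tz":0.3,"wx":0,"wy":0,"wz":0,"claw":0.1}]';python3 go.py .6351 -.1052 .0565 63.8
```

```text
clock: 10.43
position: [0.6349, -0.1051, 0.0567]
ee_rot: [2.671, 1.653, 0.001]
force: [-1.2, 0.9, -4.0]
width: 0.283
t 10.4333 p [ 0.6349 -0.1051  0.0567] psi 63.5 F [-1.2  0.9 -4. ] w 0.283 j [ 0.25  0.67 -0.25  1.69  0.22  0.81 -0.57]
tx,ty,tz [-0.    0.02  0.02] w [ 0.  -0.  -0.3] rows 0.0
```

```bash
python3 -m handwheel '[{"tx":0,"ty":0,"tz":0,"wx":0,"wy":0,"wz":0,"claw":0.5},{"tx":0,"ty":0,"tz":0,"wx":0,"wy":0,"wz":0,"claw":0.5},{"tx":0,"ty":0,"tz":0,"wx":0,"wy":0,"wz":0,"claw":0.5},{"tx":0,"ty":0,"tz":-2,"wx":0,"wy":0,"wz":0,"claw":0.5},{"tx":0,"ty":0,"tz":-5,"wx":0,"wy":0,"wz":0,"claw":0.5},{"tx":0,"ty":0,"tz":-8,"wx":0,"wy":0,"wz":0,"claw":0.6},{"tx":0,"ty":0,"tz":-8,"wx":0,"wy":0,"wz":0,"claw":0.7},{"tx":0,"ty":0,"tz":-8,"wx":0,"wy":0,"wz":0,"claw":0.7}]';python3 go.py .591 .2465 .14 63.8
```

```text
clock: 11.1
position: [0.6364, -0.1047, 0.1387]
ee_rot: [2.668, 1.652, 0.006]
force: [-0.7, 0.6, -0.6]
width: 0.666
t 11.1 p [ 0.6364 -0.1047  0.1387] psi 63.5 F [-0.7  0.6 -0.6] w 0.666 j [ 0.26  0.58 -0.28  1.62  0.18  0.96 -0.54]
tx,ty,tz [ 29.41 -19.72  -0.17] w [ 0.3 -0.1 -0.3] rows 8.5
```

```bash
python3 -m handwheel '[{"tx":29.4,"ty":-19.7,"tz":0,"wx":0,"wy":0,"wz":0,"claw":0.7},{"tx":29.4,"ty":-19.7,"tz":0,"wx":0,"wy":0,"wz":0,"claw":0.7},{"tx":29.4,"ty":-19.7,"tz":0,"wx":0,"wy":0,"wz":0,"claw":0.7},{"tx":29.4,"ty":-19.7,"tz":0,"wx":0,"wy":0,"wz":0,"claw":0.7},{"tx":29.4,"ty":-19.7,"tz":0,"wx":0,"wy":0,"wz":0,"claw":0.7},{"tx":29.4,"ty":-19.7,"tz":0,"wx":0,"wy":0,"wz":0,"claw":0.7},{"tx":29.4,"ty":-19.7,"tz":0,"wx":0,"wy":0,"wz":0,"claw":0.7},{"tx":29.4,"ty":-19.7,"tz":0,"wx":0,"wy":0,"wz":0,"claw":0.7},{"tx":29.4,"ty":-19.7,"tz":0,"wx":0,"wy":0,"wz":0,"claw":0.7},{"tx":29.4,"ty":-19.7,"tz":0,"wx":0,"wy":0,"wz":0,"claw":0.7},{"tx":29.4,"ty":-19.7,"tz":0,"wx":0,"wy":0,"wz":0,"claw":0.7},{"tx":29.4,"ty":-19.7,"tz":0,"wx":0,"wy":0,"wz":0,"claw":0.7}]';python3 go.py .5905 .248 .05 63.8
python3 - <<'E'
from h import *
for n in("top","side"):
    im,d=vision.get_image(n);cv2.imwrite(f"pics/{n}5.png",cv2.resize(im[100:240,180:480] if n=="top" else im[80:300,200:400],None,fx=2.5,fy=2.5))
E
```

```text
clock: 12.1
position: [0.5893, 0.2449, 0.1352]
ee_rot: [2.671, 1.652, -0.003]
force: [-0.4, -0.2, 0.3]
width: 0.704
t 12.1 p [0.5893 0.2449 0.1352] psi 63.5 F [-0.4 -0.2  0.3] w 0.704 j [-0.28  0.58 -0.3   1.64  0.2   0.96 -1.11]
tx,ty,tz [ 0.35 -0.03  8.52] w [-0.   0.1 -0.3] rows 2.0
```

View pics/side5.png

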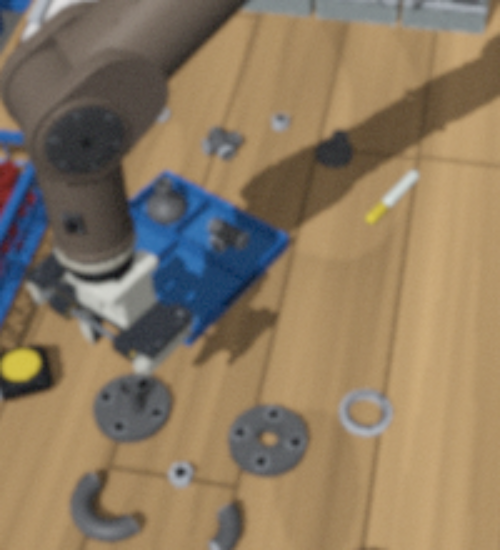

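View pics/top5.png

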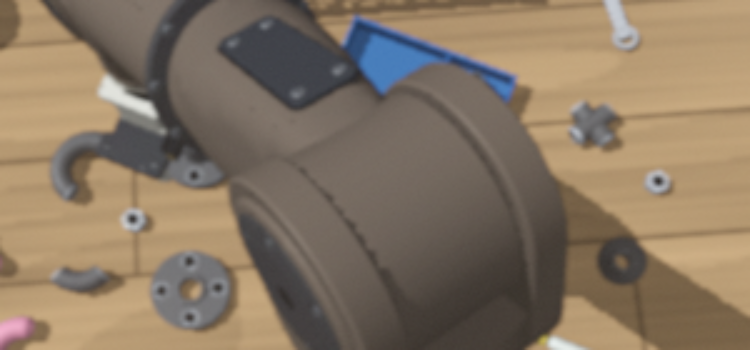

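```bash
python3 -m handwheel '[{"tx":0.35,"ty":0,"tz":2,"wx":0,"wy":0,"wz":0,"claw":0.7},{"tx":0.35,"ty":0,"tz":5,"wx":0,"wy":0,"wz":0,"claw":0.7},{"tx":0.35,"ty":0,"tz":7.5,"wx":0,"wy":0,"wz":0,"claw":0.7},{"tx":0.35,"ty":0,"tz":8.5,"wx":0,"wy":0,"wz":0,"claw":0.7},{"tx":0.35,"ty":0,"tz":8.5,"wx":0,"wy":0,"wz":0,"claw":0.7},{"tx":0.35,"ty":0,"tz":8.5,"wx":0,"wy":0,"wz":0,"claw":0.7}]'; python3 -m handwheel '[{"tx":0,"ty":0,"tz":0,"wx":0,"wy":0,"wz":0,"claw":0.1},{"tx":0,"ty":0,"tz":0,"wx":0,"wy":0,"wz":0,"claw":0.1},{"tx":0,"ty":0,"tz":0,"wx":0,"wy":0,"wz":0,"claw":0.1},{"tx":0,"ty":0,"tz":0,"wx":0,"wy":0,"wz":0,"claw":0.1},{"tx":0,"ty":0,"tz":0,"wx":0,"wy":0,"wz":0,"claw":0.1},{"tx":0,"ty":0,"tz":0,"wx":0,"wy":0,"wz":0,"claw":0.1},{"tx":0,"ty":0,"tz":0,"wx":0,"wy":0,"wz":0,"claw":0.1},{"tx":0,"ty":0,"tz":0,"wx":0,"wy":0,"wz":0,"claw":0.1}]' 50;  python3 go.py .5905 .248 .05 63.8
```

```text
clock: 12.7
position: [0.5914, 0.2486, 0.0515]
ee_rot: [2.672, 1.652, -0.001]
force: [-0.5, 0.3, -0.2]
width: 0.7
clock: 13.37
position: [0.5912, 0.2494, 0.0515]
ee_rot: [2.671, 1.654, 0.001]
force: [-0.4, -0.5, 3.1]
width: 0.277
t 13.3667 p [0.5912 0.2494 0.0515] psi 63.5 F [-0.4 -0.5  3.1] w 0.277 j [-0.3   0.68 -0.28  1.69  0.24  0.81 -1.15]
tx,ty,tz [-0.16 -0.    0.15] w [ 0.  -0.  -0.3] rows 0.1
```

```bash
python3 -m handwheel '[{"tx":0,"ty":0,"tz":-2,"wx":0,"wy":0,"wz":0,"claw":0.1},{"tx":0,"ty":0,"tz":-5,"wx":0,"wy":0,"wz":0,"claw":0.1},{"tx":0,"ty":0,"tz":-8.5,"wx":0,"wy":0,"wz":0,"claw":0.1},{"tx":0,"ty":0,"tz":-8.5,"wx":0,"wy":0,"wz":0,"claw":0.1},{"tx":0,"ty":0,"tz":-8.5,"wx":0,"wy":0,"wz":0,"claw":0.1}]'; python3 go.py .5749 .0475 .135 63.8
python3 - <<'E'
from h import *
im,d=vision.get_image("side");cv2.imwrite(f"pics/side6.png",cv2.resize(im[130:300,180:400],None,fx=3,fy=3))
E
```

```text
clock: 13.78
position: [0.5915, 0.2497, 0.137]
ee_rot: [2.671, 1.654, 0.003]
force: [0.2, 0.2, -8.4]
width: 0.277
t 13.7833 p [0.5915 0.2497 0.137 ] psi 63.5 F [ 0.2  0.2 -8.4] w 0.277 j [-0.28  0.58 -0.3   1.63  0.2   0.96 -1.12]
tx,ty,tz [-18.84   7.53   0.18] w [ 0.1 -0.1 -0.3] rows 4.9
```

View pics/side6.png

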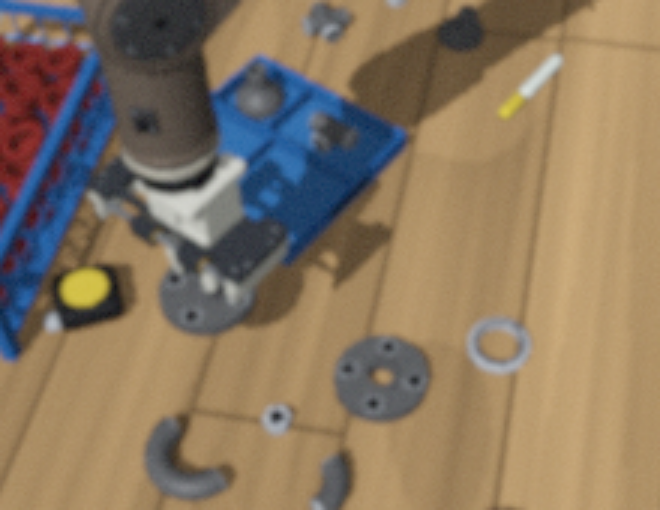

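```bash
python3 -m handwheel '[{"tx":-18.8,"ty":7.5,"tz":0,"wx":0,"wy":0,"wz":0,"claw":0.1},{"tx":-18.8,"ty":7.5,"tz":0,"wx":0,"wy":0,"wz":0,"claw":0.1},{"tx":-18.8,"ty":7.5,"tz":0,"wx":0,"wy":0,"wz":0,"claw":0.1},{"tx":-18.8,"ty":7.5,"tz":0,"wx":0,"wy":0,"wz":0,"claw":0.1},{"tx":-18.8,"ty":7.5,"tz":0,"wx":0,"wy":0,"wz":0,"claw":0.1},{"tx":-18.8,"ty":7.5,"tz":0,"wx":0,"wy":0,"wz":0,"claw":0.1},{"tx":-18.8,"ty":7.5,"tz":0,"wx":0,"wy":0,"wz":0,"claw":0.1},{"tx":-18.8,"ty":7.5,"tz":0,"wx":0,"wy":0,"wz":0,"claw":0.1}]'; python3 go.py .5749 .0475 .057 63.8
```

```text
clock: 14.5
position: [0.5729, 0.0475, 0.1341]
ee_rot: [-2.67, -1.652, 0.005]
force: [0.2, 0.4, -8.6]
width: 0.273
t 14.5 p [0.5729 0.0475 0.1341] psi 63.5 F [ 0.2  0.4 -8.6] w 0.273 j [ 0.04  0.49 -0.3   1.8   0.18  0.89 -0.8 ]
tx,ty,tz [0.11 0.21 7.71] w [-0.2  0.1 -0.3] rows 1.9
```

```bash
python3 -m handwheel '[{"tx":0,"ty":0.1,"tz":2,"wx":0,"wy":0,"wz":0,"claw":0.1},{"tx":0,"ty":0.1,"tz":4.5,"wx":0,"wy":0,"wz":0,"claw":0.1},{"tx":0,"ty":0.1,"tz":6.5,"wx":0,"wy":0,"wz":0,"claw":0.1},{"tx":0,"ty":0.1,"tz":7.5,"wx":0,"wy":0,"wz":0,"claw":0.1},{"tx":0,"ty":0.1,"tz":7.6,"wx":0,"wy":0,"wz":0,"claw":0.1},{"tx":0,"ty":0.1,"tz":7.6,"wx":0,"wy":0,"wz":0,"claw":0.1},{"tx":0,"ty":0.1,"tz":7.6,"wx":0,"wy":0,"wz":0,"claw":0.1}]'; python3 go.py .5749 .0475 .056 63.8
python3 - <<'E'
from h import *
im,d=vision.get_image("side");cv2.imwrite(f"pics/side7.png",cv2.resize(im[130:300,180:400],None,fx=3,fy=3))
E
```

```text
clock: 15.08
position: [0.5759, 0.048, 0.0609]
ee_rot: [2.67, 1.655, 0.002]
force: [0.3, 0.1, -8.6]
width: 0.279
t 15.0833 p [0.5759 0.048  0.0609] psi 63.6 F [ 0.3  0.1 -8.6] w 0.279 j [ 0.02  0.58 -0.28  1.86  0.23  0.73 -0.84]
tx,ty,tz [-0.09 -0.06  0.49] w [ 0.  -0.1 -0.2] rows 0.1
```

View pics/side7.png

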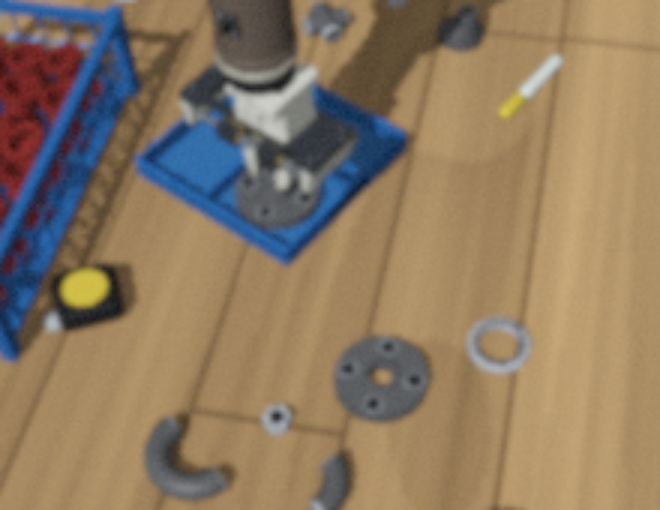

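```bash
python3 -m handwheel '[{"tx":-0.1,"ty":0,"tz":0.4,"wx":0,"wy":0,"wz":0,"claw":0.1},{"tx":-0.1,"ty":0,"tz":0.4,"wx":0,"wy":0,"wz":0,"claw":0.1},{"tx":-0.1,"ty":0,"tz":0.4,"wx":0,"wy":0,"wz":0,"claw":0.1},{"tx":-0.1,"ty":0,"tz":0.4,"wx":0,"wy":0,"wz":0,"claw":0.5},{"tx":-0.1,"ty":0,"tz":0.4,"wx":0,"wy":0,"wz":0,"claw":0.5},{"tx":-0.1,"ty":0,"tz":0.4,"wx":0,"wy":0,"wz":0,"claw":0.5},{"tx":-0.1,"ty":0,"tz":-2,"wx":0,"wy":0,"wz":0,"claw":0.5},{"tx":-0.1,"ty":0,"tz":-5,"wx":0,"wy":0,"wz":0,"claw":0.5},{"tx":-0.1,"ty":0,"tz":-8,"wx":0,"wy":0,"wz":0,"claw":0.6},{"tx":-0.1,"ty":0,"tz":-8,"wx":0,"wy":0,"wz":0,"claw":0.7}]'; python3 go.py .432 .3975 .12 88
```

```text
clock: 15.97
position: [0.5784, 0.0473, 0.1465]
ee_rot: [2.668, 1.652, 0.014]
force: [1.7, -0.2, -0.7]
width: 0.599
t 15.9667 p [0.5784 0.0473 0.1465] psi 63.5 F [ 1.7 -0.2 -0.7] w 0.599 j [ 0.05  0.47 -0.31  1.79  0.18  0.9  -0.8 ]
tx,ty,tz [ 24.8  -28.74   2.56] w [  0.5  -0.2 -24.5] rows 9.1
```

```bash
python3 -m handwheel '[{"tx":24.8,"ty":-28.7,"tz":1.5,"wx":0,"wy":0,"wz":-24.5,"claw":0.8},{"tx":24.8,"ty":-28.7,"tz":1.5,"wx":0,"wy":0,"wz":-24.5,"claw":0.8},{"tx":24.8,"ty":-28.7,"tz":1.5,"wx":0,"wy":0,"wz":-24.5,"claw":0.8},{"tx":24.8,"ty":-28.7,"tz":1.5,"wx":0,"wy":0,"wz":-24.5,"claw":0.8},{"tx":24.8,"ty":-28.7,"tz":1.5,"wx":0,"wy":0,"wz":-24.5,"claw":0.8},{"tx":24.8,"ty":-28.7,"tz":1.5,"wx":0,"wy":0,"wz":-24.5,"claw":0.8},{"tx":24.8,"ty":-28.7,"tz":1.5,"wx":0,"wy":0,"wz":-24.5,"claw":0.8},{"tx":24.8,"ty":-28.7,"tz":1.5,"wx":0,"wy":0,"wz":-24.5,"claw":0.8},{"tx":24.8,"ty":-28.7,"tz":1.5,"wx":0,"wy":0,"wz":-24.5,"claw":0.8},{"tx":24.8,"ty":-28.7,"tz":1.5,"wx":0,"wy":0,"wz":-24.5,"claw":0.8},{"tx":24.8,"ty":-28.7,"tz":1.5,"wx":0,"wy":0,"wz":-24.5,"claw":0.8},{"tx":24.8,"ty":-28.7,"tz":1.5,"wx":0,"wy":0,"wz":-24.5,"claw":0.8}]'; python3 go.py .432 .3975 .018 88
python3 - <<'E'
from h import *
im,d=vision.get_image("side");cv2.imwrite(f"pics/side8.png",cv2.resize(im[130:330,180:400],None,fx=3,fy=3))
E
```

```text
clock: 16.97
position: [0.4285, 0.3966, 0.1254]
ee_rot: [2.258, 2.184, 0.001]
force: [0.2, -0.9, -0.4]
width: 0.8
t 16.9667 p [0.4285 0.3966 0.1254] psi 88.1 F [ 0.2 -0.9 -0.4] w 0.8 j [-0.53  0.53 -0.44  1.78  0.28  0.89 -1.13]
tx,ty,tz [ 0.1   0.34 10.74] w [ 0.  -0.   0.1] rows 2.6
```

View pics/side8.png

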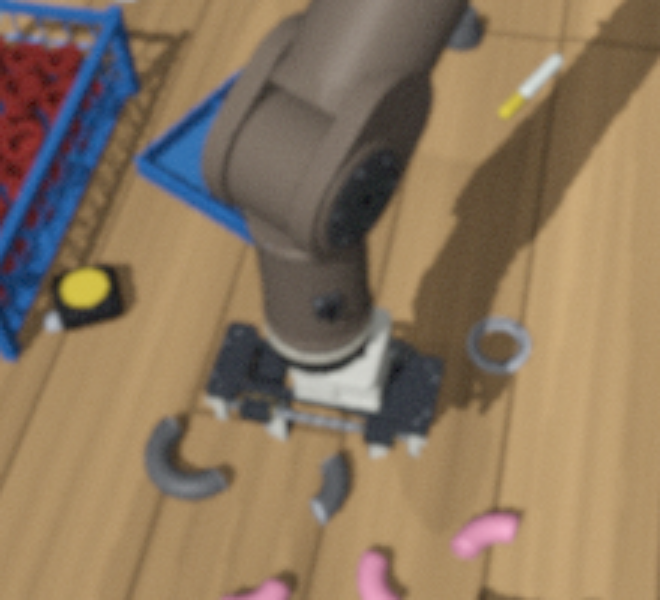

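```bash
python3 -m handwheel '[{"tx":0.1,"ty":0.35,"tz":3,"wx":0,"wy":0,"wz":0,"claw":0.8},{"tx":0.1,"ty":0.35,"tz":6.5,"wx":0,"wy":0,"wz":0,"claw":0.8},{"tx":0.1,"ty":0.35,"tz":9.2,"wx":0,"wy":0,"wz":0,"claw":0.8},{"tx":0.1,"ty":0.35,"tz":10.7,"wx":0,"wy":0,"wz":0,"claw":0.8},{"tx":0.1,"ty":0.35,"tz":10.7,"wx":0,"wy":0,"wz":0,"claw":0.8},{"tx":0.1,"ty":0.35,"tz":10.7,"wx":0,"wy":0,"wz":0,"claw":0.8}]'; python3 go.py .432 .3975 .018 88; python3 -m handwheel '[{"tx":0,"ty":0,"tz":0,"wx":0,"wy":0,"wz":0,"claw":0.1},{"tx":0,"ty":0,"tz":0,"wx":0,"wy":0,"wz":0,"claw":0.1},{"tx":0,"ty":0,"tz":0,"wx":0,"wy":0,"wz":0,"claw":0.1},{"tx":0,"ty":0,"tz":0,"wx":0,"wy":0,"wz":0,"claw":0.1},{"tx":0,"ty":0,"tz":0,"wx":0,"wy":0,"wz":0,"claw":0.1},{"tx":0,"ty":0,"tz":0,"wx":0,"wy":0,"wz":0,"claw":0.1},{"tx":0,"ty":0,"tz":0,"wx":0,"wy":0,"wz":0,"claw":0.1},{"tx":0,"ty":0,"tz":0,"wx":0,"wy":0,"wz":0,"claw":0.1}]' 25;  python3 go.py .432 .3975 .018 88
```

```text
clock: 17.52
position: [0.4331, 0.3952, 0.0176]
ee_rot: [2.262, 2.179, -0.002]
force: [0.5, -0.5, 1.2]
width: 0.798
t 17.5167 p [0.4331 0.3952 0.0176] psi 87.9 F [ 0.5 -0.5  1.2] w 0.798 j [-0.57  0.67 -0.38  1.85  0.37  0.69 -1.2 ]
tx,ty,tz [ 0.23 -0.12 -0.04] w [-0.   0.1 -0.1] rows 0.1
clock: 18.18
position: [0.4318, 0.3972, 0.0182]
ee_rot: [-2.259, -2.183, 0.0]
force: [-0.5, 0.2, 2.6]
width: 0.292
t 18.1833 p [0.4318 0.3972 0.0182] psi 88.0 F [-0.5  0.2  2.6] w 0.292 j [-0.57  0.67 -0.38  1.85  0.37  0.69 -1.2 ]
tx,ty,tz [0.03 0.02 0.02] w [-0.  0.  0.] rows 0.0
```

```bash
python3 -m handwheel '[{"tx":0,"ty":0,"tz":-3,"wx":0,"wy":0,"wz":0,"claw":0.1},{"tx":0,"ty":0,"tz":-7,"wx":0,"wy":0,"wz":0,"claw":0.1},{"tx":0,"ty":0,"tz":-11.5,"wx":0,"wy":0,"wz":0,"claw":0.1},{"tx":0,"ty":0,"tz":-11.5,"wx":0,"wy":0,"wz":0,"claw":0.1},{"tx":0,"ty":0,"tz":-11.5,"wx":0,"wy":0,"wz":0,"claw":0.1}]'; python3 go.py .6765 -.0041 .135 154
```

```text
clock: 18.6
position: [0.4331, 0.3986, 0.136]
ee_rot: [2.26, 2.183, 0.009]
force: [0.1, -0.4, -2.3]
width: 0.29
t 18.6 p [0.4331 0.3986 0.136 ] psi 88.0 F [ 0.1 -0.4 -2.3] w 0.29 j [-0.52  0.52 -0.45  1.76  0.28  0.91 -1.12]
tx,ty,tz [-39.4   25.72   0.04] w [  0.3  -0.1 -66. ] rows 11.3
```

```bash
python3 -m handwheel '[{"tx":-39.4,"ty":25.7,"tz":0,"wx":0,"wy":0,"wz":-66,"claw":0.1},{"tx":-39.4,"ty":25.7,"tz":0,"wx":0,"wy":0,"wz":-66,"claw":0.1},{"tx":-39.4,"ty":25.7,"tz":0,"wx":0,"wy":0,"wz":-66,"claw":0.1},{"tx":-39.4,"ty":25.7,"tz":0,"wx":0,"wy":0,"wz":-66,"claw":0.1},{"tx":-39.4,"ty":25.7,"tz":0,"wx":0,"wy":0,"wz":-66,"claw":0.1},{"tx":-39.4,"ty":25.7,"tz":0,"wx":0,"wy":0,"wz":-66,"claw":0.1},{"tx":-39.4,"ty":25.7,"tz":0,"wx":0,"wy":0,"wz":-66,"claw":0.1},{"tx":-39.4,"ty":25.7,"tz":0,"wx":0,"wy":0,"wz":-66,"claw":0.1},{"tx":-39.4,"ty":25.7,"tz":0,"wx":0,"wy":0,"wz":-66,"claw":0.1},{"tx":-39.4,"ty":25.7,"tz":0,"wx":0,"wy":0,"wz":-66,"claw":0.1},{"tx":-39.4,"ty":25.7,"tz":0,"wx":0,"wy":0,"wz":-66,"claw":0.1},{"tx":-39.4,"ty":25.7,"tz":0,"wx":0,"wy":0,"wz":-66,"claw":0.1}]'; python3 go.py .6765 -.0041 .135 154
```

```text
clock: 19.6
position: [0.677, -0.015, 0.1299]
ee_rot: [-0.719, -3.057, 0.008]
force: [-0.5, -2.4, -2.4]
width: 0.294
t 19.6 p [ 0.677  -0.015   0.1299] psi 153.5 F [-0.5 -2.4 -2.4] w 0.294 j [ 0.34  0.72 -0.67  1.51  0.48  1.09  0.67]
tx,ty,tz [ 0.53  0.95 -0.51] w [-0.3  0.  -0.5] rows 0.3
```

```bash
python3 -m handwheel '[{"tx":0,"ty":0,"tz":0,"wx":0,"wy":0,"wz":0,"claw":0.1},{"tx":0,"ty":0,"tz":0,"wx":0,"wy":0,"wz":0,"claw":0.1}]'; python3 go.py .6765 -.0041 .023 154
python3 - <<'E'
from h import *
for n in("top","side"):
    im,d=vision.get_image(n);cv2.imwrite(f"pics/{n}9.png",cv2.resize(im[80:240,220:450] if n=="top" else im[80:280,150:400],None,fx=3,fy=3))
E
```

```text
clock: 19.77
position: [0.6744, -0.0068, 0.1307]
ee_rot: [-0.709, -3.057, 0.001]
force: [-0.8, 1.2, -2.2]
width: 0.294
t 19.7667 p [ 0.6744 -0.0068  0.1307] psi 153.9 F [-0.8  1.2 -2.2] w 0.294 j [ 0.34  0.71 -0.68  1.52  0.48  1.09  0.67]
tx,ty,tz [-0.1   0.35 10.77] w [-0.1 -0.2 -0.1] rows 2.6
```

View pics/side9.png

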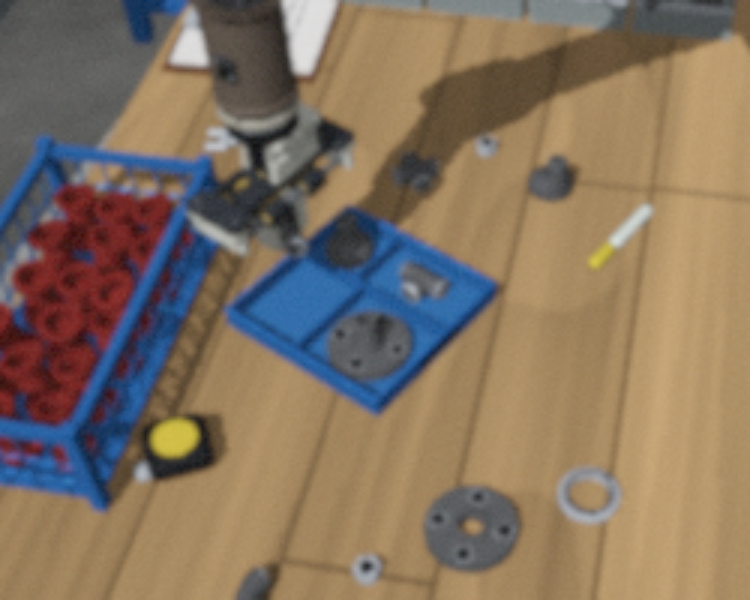

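View pics/top9.png

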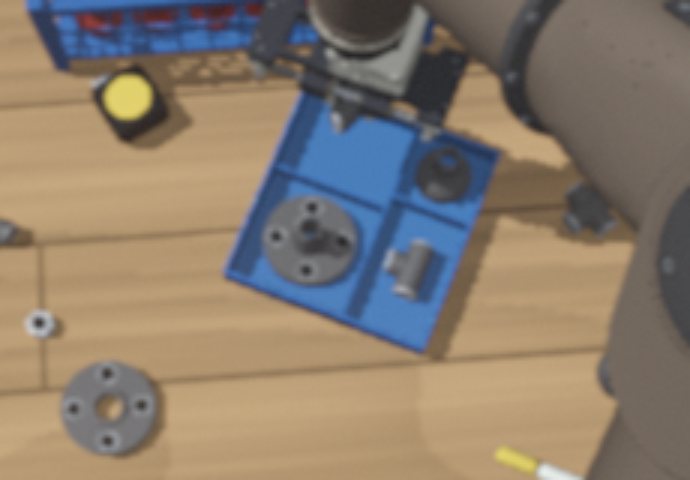

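```bash
python3 - <<'E'
from h import *
for n in("top","side"):
    p=cloud(n,np.load(f"pics/{n}0d.npy")).reshape(-1,3)
    a=np.radians(-26.2);q=(p[:,:2]-[.599,-.0155])@np.array([[np.cos(a),-np.sin(a)],[np.sin(a),np.cos(a)]])
    k=(abs(q[:,0]-.0645)<.06)&(q[:,1]>.116)&(q[:,1]<.26)&(p[:,2]>.03)&(p[:,2]<.3)
    print(n,k.sum(), q[k].min(0).round(3) if k.any() else "", np.sort(q[k,1])[:8].round(3), p[k,2][np.argsort(q[k,1])[:8]].round(3), q[k,0][np.argsort(q[k,1])[:8]].round(3))
E
```

```text
top 238 [0.005 0.194] [0.194 0.195 0.197 0.197 0.197 0.199 0.199 0.2  ] [0.125 0.117 0.121 0.128 0.124 0.122 0.125 0.114] [0.123 0.124 0.121 0.123 0.123 0.12  0.121 0.12 ]
side 183 [0.006 0.191] [0.191 0.193 0.196 0.196 0.196 0.197 0.198 0.2  ] [0.124 0.115 0.074 0.116 0.124 0.12  0.116 0.128] [0.123 0.124 0.124 0.12  0.122 0.122 0.123 0.121]
```

```bash
python3 -m handwheel '[{"tx":-0.1,"ty":0.35,"tz":0,"wx":0,"wy":0,"wz":0,"claw":0.1},{"tx":-0.1,"ty":0.35,"tz":3,"wx":0,"wy":0,"wz":0,"claw":0.1},{"tx":-0.1,"ty":0.35,"tz":6.5,"wx":0,"wy":0,"wz":0,"claw":0.1},{"tx":-0.1,"ty":0.35,"tz":9,"wx":0,"wy":0,"wz":0,"claw":0.1},{"tx":-0.1,"ty":0.35,"tz":10.2,"wx":0,"wy":0,"wz":0,"claw":0.1},{"tx":-0.1,"ty":0.35,"tz":10.5,"wx":0,"wy":0,"wz":0,"claw":0.1},{"tx":-0.1,"ty":0.35,"tz":10.5,"wx":0,"wy":0,"wz":0,"claw":0.1},{"tx":-0.1,"ty":0.35,"tz":10.5,"wx":0,"wy":0,"wz":0,"claw":0.1}]'; python3 go.py .6765 -.0041 .023 154
```

```text
clock: 20.53
position: [0.6787, -0.0018, 0.0298]
ee_rot: [0.705, 3.06, 0.002]
force: [0.4, -0.4, -1.5]
width: 0.296
t 20.5333 p [ 0.6787 -0.0018  0.0298] psi 154.1 F [ 0.4 -0.4 -1.5] w 0.296 j [ 0.3   0.82 -0.62  1.58  0.57  0.92  0.6 ]
tx,ty,tz [ 0.1  -0.3   0.68] w [0.1 0.1 0.1] rows 0.2
```

```bash
python3 -m handwheel '[{"tx":0.1,"ty":-0.3,"tz":0.4,"wx":0,"wy":0,"wz":0,"claw":0.1},{"tx":0.1,"ty":-0.3,"tz":0.65,"wx":0,"wy":0,"wz":0,"claw":0.1},{"tx":0.1,"ty":-0.3,"tz":0.65,"wx":0,"wy":0,"wz":0,"claw":0.1},{"tx":0.1,"ty":-0.3,"tz":0.65,"wx":0,"wy":0,"wz":0,"claw":0.1}]'; python3 go.py .6765 -.0041 .0225 154
```

```text
clock: 20.87
position: [0.6758, -0.0054, 0.0223]
ee_rot: [0.707, 3.06, -0.0]
force: [-0.2, -1.3, 0.5]
width: 0.288
t 20.8667 p [ 0.6758 -0.0054  0.0223] psi 154.0 F [-0.2 -1.3  0.5] w 0.288 j [ 0.3   0.83 -0.62  1.59  0.57  0.91  0.6 ]
tx,ty,tz [-0.01  0.15 -0.02] w [ 0.   0.1 -0. ] rows 0.0
```

Contact; release, rise and retreat toward the robot.

```bash
python3 -m handwheel '[{"tx":0,"ty":0,"tz":0,"wx":0,"wy":0,"wz":0,"claw":0.55},{"tx":0,"ty":0,"tz":0,"wx":0,"wy":0,"wz":0,"claw":0.55},{"tx":0,"ty":0,"tz":0,"wx":0,"wy":0,"wz":0,"claw":0.55},{"tx":0,"ty":0,"tz":0,"wx":0,"wy":0,"wz":0,"claw":0.55},{"tx":0,"ty":0,"tz":-2,"wx":0,"wy":0,"wz":0,"claw":0.55},{"tx":0,"ty":0,"tz":-6,"wx":0,"wy":0,"wz":0,"claw":0.55},{"tx":0,"ty":0,"tz":-10,"wx":0,"wy":0,"wz":0,"claw":0.55},{"tx":0,"ty":0,"tz":-14,"wx":0,"wy":0,"wz":0,"claw":0.55},{"tx":0,"ty":0,"tz":-18,"wx":0,"wy":0,"wz":0,"claw":0.55},{"tx":0,"ty":0,"tz":-18,"wx":0,"wy":0,"wz":0,"claw":0.55}]'; python3 go.py .45 -.35 .25 120
```

```text
clock: 21.7
position: [0.679, -0.0034, 0.2109]
ee_rot: [0.703, 3.05, 0.007]
force: [0.2, 1.3, -0.2]
width: 0.547
t 21.7 p [ 0.679  -0.0034  0.2109] psi 154.0 F [ 0.2  1.3 -0.2] w 0.547 j [ 0.35  0.64 -0.71  1.43  0.43  1.21  0.71]
tx,ty,tz [  5.37 -41.17  -4.25] w [ 0.6  0.5 34. ] rows 10.0
```

```bash
python3 -m handwheel '[{"tx":5.4,"ty":-41,"tz":-4,"wx":0,"wy":0,"wz":34,"claw":0.55},{"tx":5.4,"ty":-41,"tz":-4,"wx":0,"wy":0,"wz":34,"claw":0.55},{"tx":5.4,"ty":-41,"tz":-4,"wx":0,"wy":0,"wz":34,"claw":0.55},{"tx":5.4,"ty":-41,"tz":-4,"wx":0,"wy":0,"wz":34,"claw":0.55},{"tx":5.4,"ty":-41,"tz":-4,"wx":0,"wy":0,"wz":34,"claw":0.55},{"tx":5.4,"ty":-41,"tz":-4,"wx":0,"wy":0,"wz":34,"claw":0.55},{"tx":5.4,"ty":-41,"tz":-4,"wx":0,"wy":0,"wz":34,"claw":0.55},{"tx":5.4,"ty":-41,"tz":-4,"wx":0,"wy":0,"wz":34,"claw":0.55},{"tx":5.4,"ty":-41,"tz":-4,"wx":0,"wy":0,"wz":34,"claw":0.55},{"tx":5.4,"ty":-41,"tz":-4,"wx":0,"wy":0,"wz":34,"claw":0.55},{"tx":5.4,"ty":-41,"tz":-4,"wx":0,"wy":0,"wz":34,"claw":0.55},{"tx":5.4,"ty":-41,"tz":-4,"wx":0,"wy":0,"wz":34,"claw":0.55}]'
python3 - <<'E'
from h import *
for n in("top","side"):
    im,d=vision.get_image(n);cv2.imwrite(f"pics/{n}10.png",im);np.save(f"pics/{n}10d.npy",d);cv2.imwrite(f"pics/{n}10z.png",cv2.resize(im[80:240,180:450] if n=="top" else im[80:330,150:400],None,fx=2.3,fy=2.3,interpolation=cv2.INTER_CUBIC))
from fit import *
grey=lambda b:(b[...,0]-b[...,2]<28)&(b.max(-1)<140)
ims={n:cv2.imread(f"pics/{n}10.png") for n in("top","side")}
G=dict(tee=(.5295,-.062,-.457),elbow=(.676,-.005,4.25),reducer=(.635,-.105,0),flange=(.5742,.0463,0))
rows=[]
for n in ims:
    r=[]
    for k,g in G.items():
        f=fit(M[k],n,ims[n],*g,half=20,z=.004,save="pics/t.png",maskf=grey);a=np.radians(-26.2)
        q=np.array([f[0]-.599,f[1]+.0155])@np.array([[np.cos(a),-np.sin(a)],[np.sin(a),np.cos(a)]])
        print(n,k,np.round(f,3),"tray",q.round(4));r.append(cv2.imread("pics/t.png"))
    rows.append(np.hstack(r))
cv2.imwrite("pics/fit10.png",cv2.resize(np.vstack(rows),(800,400)))
E
```

```text
clock: 22.7
position: [0.4454, -0.3528, 0.2415]
ee_rot: [-1.578, -2.716, 0.002]
force: [1.2, 0.2, 0.3]
width: 0.55
top tee [  0.53   -0.062 -31.914   0.   ] tray [-0.0418 -0.0724]
top elbow [ 6.76000e-01 -7.00000e-03  2.44706e+02  7.39000e-01] tray [0.0653 0.0419]
top reducer [ 0.637 -0.105  9.127  0.912] tray [ 0.0735 -0.0631]
top flange [0.575 0.044 6.257 0.947] tray [-0.0482  0.0427]
side tee [  0.534  -0.061 -24.202   0.65 ] tray [-0.0383 -0.0699]
side elbow [ 6.76000e-01 -5.00000e-03  2.37777e+02  0.00000e+00] tray [0.0645 0.0434]
side reducer [ 0.64  -0.107 -1.033  0.767] tray [ 0.0773 -0.0634]
side flange [ 0.577  0.044 11.332  0.867] tray [-0.0464  0.0436]
```

View pics/fit10.png

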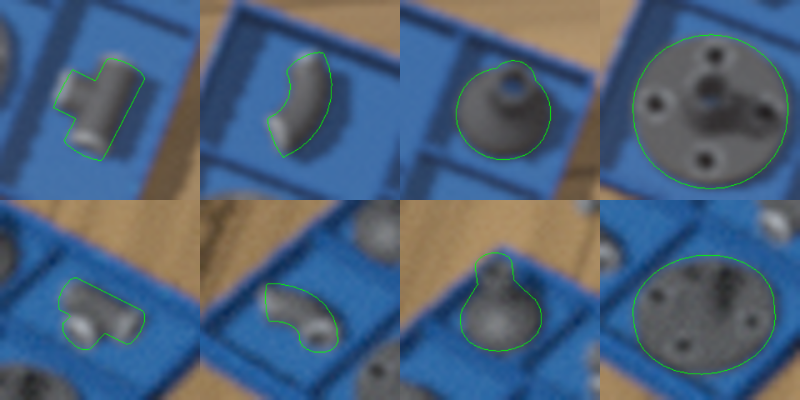

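View pics/top10z.png

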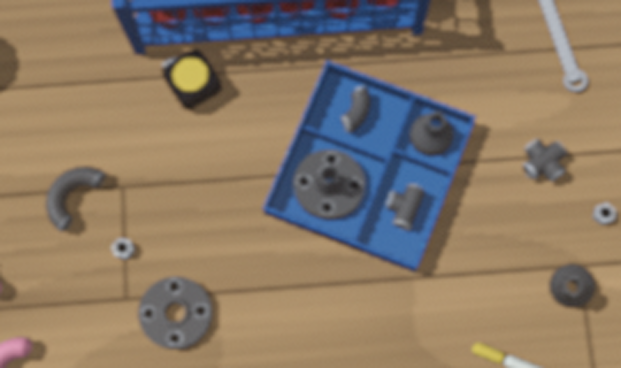

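View pics/side10z.png

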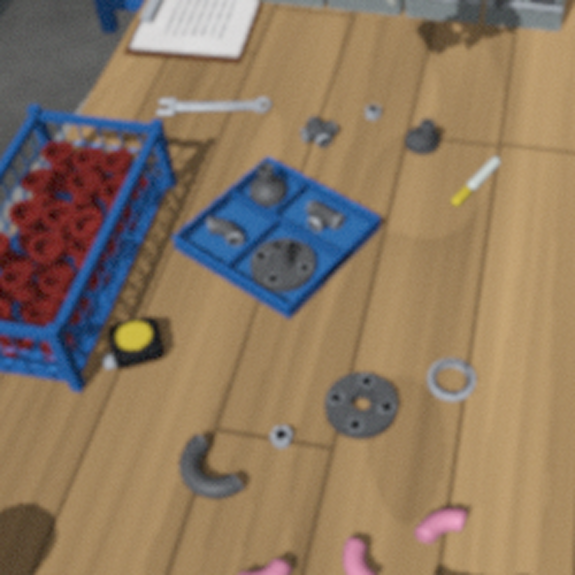

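```bash
python3 - <<'E'
from cell import arm,sensors
import numpy as np
print(abs(sensors.observe()["dq"]).max()); print(arm.sign_off())
E
```

```text
0.02593002554535163
the job is handed in; nothing more can be done
None
```

All four wanted fittings are in their bays in the blue tray, and I handed the job in at about 23 s of the 102 s allowed. I placed them in the order tee, concentric reducer, weld-neck flange, elbow. The first reducer grip caught the taper (jaws at 30 mm instead of 27), so I opened up, raised the jaws 9 mm and gripped again.

Last checks, from the final pictures with the arm clear of the tray:
- **Flange:** about (-48, 43) mm in the tray frame, neck up, well inside its limits.
- **Reducer:** the top camera gives (73.5, -63) mm and the side camera (77, -63) mm. They differ by 4 mm, but both are inside the limits.
- **Elbow:** about (65, 42) mm, lying flat.
- **Tee:** about (-38, -70) mm, lying flat.
- **Look-alikes:** the slip-on flange, return bend, cross and eccentric reducer look unmoved in the pictures; I judged this by eye and did not measure it.

Two of the eight silhouette fits failed: the tee from the top camera and the elbow from the side camera. Each of those positions therefore rests on the other camera's fit, on where the gripper released it, and on the pictures. No excess force showed at the end of any move, and sign-off gave no verdict.

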